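# Pack the water-filter column with the ramming rod

### The job

Refill the clear upright filter column: put the long cartridge in first and the short one on top of it, then hold the ramming rod by its wooden handle and push the stack down with it, firmly, until it bottoms out (do not push it home with the gripper itself). Finally stand the rod upright in its steel dish again, leaving the other things on the counter where they are and upright.

Things in the scene. Friction and masses are not known exactly. Their poses are not given: they have to be found in the camera images.
- column: The fixed upright filter column: clear tube, outer diameter 55 mm (61 mm at the two grey collars), bore 45 mm, rim 178 mm above the counter, inner floor at 12 mm, on a round grey foot of 92 mm diameter. Origin: centre of its underside, z up.
- column_mouth (a point): Centre of the column's open mouth, level with the rim (178 mm above the counter).
- piston (a joint): Stiff dark piston (41 mm diameter) in the bore. 0 = highest (its top 88 mm below the rim), 0.070 m = bottomed on a hard stop (its top 20 mm above the counter); starts at 0 to 0.014. It moves only when pushed with about 9 N (15 N is a firm push), stays where left and carries the cartridges' weight; a cartridge dropped in at the mouth may knock it down by about 10 mm.
- piston_top (a point): Centre of the piston's upper face, on which the cartridges come to rest.
- long_cartridge: Long white fluted filter cartridge with grey end caps: cylinder of 40 mm diameter, 80 mm tall, 80 to 170 g, standing upright on the counter. Origin: centre of its underside, z up along its axis.
- short_cartridge: Short white fluted filter cartridge, like the long one but 60 mm tall: 40 mm diameter, 70 to 140 g, standing upright. Origin: centre of its underside, z up along its axis. When both are packed home its top is 160 mm above the counter, 18 mm below the rim.
- ramming_rod: Ramming rod, 130 mm tall, 180 g, standing upright: steel foot disc of 36 mm diameter and 12 mm height, steel shaft of 16 mm diameter, dark wooden handle of 25 mm diameter from 70 to 130 mm above its underside. Origin: centre of its underside, z up along its axis.
- rod_dish: The rod's steel dish, fixed: 90 mm diameter, inner diameter 84 mm, inner floor 5 mm above the counter, lip 10 mm above the counter. Origin: centre of its underside.
- dosing_cup: Bystander near the long cartridge: plain cup, 57 mm diameter, 56 mm tall. Origin: centre of its underside.
- cocoa_shaker: Bystander near the long cartridge, on the other side: shaker of 44 mm diameter, 90 mm tall. Origin: centre of its underside.
- shot_glass: Bystander near the short cartridge: glass of 47 mm diameter, 58 mm tall. Origin: centre of its underside.
- loyalty_stamp: Bystander near the short cartridge, on the other side: wooden hand stamp, 28 x 38 mm, 69 mm tall. Origin: centre of its underside.
- syrup_pump: Bystander: tall syrup bottle with pump, 82 x 60 mm, 229 mm tall. Origin: centre of its underside.

How it is judged:
On the way, in this order (a step that is already met when the one before it is completed fails the run):
1. the long cartridge is in the column (horizontal distance between long_cartridge and column below 0.006 m and z of long_cartridge in the frame of column below 0.1 m), for 0.2 s.
2. the short cartridge stands on it, its lower end inside the mouth, let go (horizontal distance between short_cartridge and column below 0.006 m and z of short_cartridge in the frame of column below 0.175 m and z of long_cartridge in the frame of column below 0.1 m and angle between short_cartridge's own z axis and vertical below 0.15 rad and contact force between short_cartridge and the fingers below 0.1 N), for 0.2 s.
3. the rod presses the stack against the bottom (value of joint piston above 0.068 m and contact force between ramming_rod and short_cartridge above 2.5 N), for 0.1 s.
At the end, for the whole second after the job is handed in: The piston is within 2 mm of its lower stop, the long cartridge sits on it (within 4 mm) and the short one on the long one (within 5 mm), both within 6 mm of the column's axis; the rod stands upright (within 0.1 rad) in its dish, its axis within 30 mm of the dish's centre; all at rest (value of joint piston above 0.068 m and horizontal distance between each of long_cartridge, short_cartridge and column below 0.006 m and z of long_cartridge in the frame of column below 0.024 m and z of short_cartridge in the frame of column below 0.105 m and horizontal distance between ramming_rod and rod_dish below 0.03 m and height (world z) of ramming_rod below 0.01 m and angle between ramming_rod's own z axis and vertical below 0.1 rad and linear speed of each of long_cartridge, short_cartridge, ramming_rod below 0.02 m/s); the robot touches nothing.
It fails at once if a bystander is moved by more than 30 mm or tipped over (distance of any of dosing_cup, cocoa_shaker, shot_glass, loyalty_stamp, syrup_pump from where it was at the start of the episode above 0.03 m or angle between any of dosing_cup, cocoa_shaker, shot_glass, loyalty_stamp, syrup_pump's own z axis and vertical above 0.35 rad).
It fails at once if the stack is pushed down with the gripper instead of the rod (value of joint piston above 0.045 m and contact force between short_cartridge and the fingers above 1 N).
It also fails if it takes over 72 s, if anything falls off the work surface, if the arm or the gripper's body presses on something with over 40 N, if the wrist force passes 120 N, or if a joint passes its speed limit or range.

### The arm

A 7-joint arm with a two-finger parallel gripper is mounted at the origin on a cart in front of the work surface, level with it; the furniture and walls round the work are solid. World frame = base frame: x ahead of the robot, y to its left, z up, the work surface at z = 0. Lengths are in m, angles in rad, forces in N, time in s.
With the tool pointing down it reaches from about 0.425 to 0.875 m from the base axis. Payload 4.7 kg.
Tool frame: the origin (TCP) lies on the centre line of the jaws, within the pads' length; the fingertips stand 19 mm ahead of it and the grasp point (between the pads) is the TCP (ctrl.nose_length is the distance from the TCP to the fingertips, in m); z points along the fingers, x is the direction in which the jaws open and shut, and the axes are right-handed (so a half turn about z gives the same grasp; the last joint's range is limited). The gripper opens to 87 mm and grips with 3 to 60 N. Pads are 19 mm wide; open, the fingers measure 117 mm over their backs; the gripper's body (75 mm by 190 mm) begins 51 mm behind the grasp point.
Start: joints at [-1.158, 0.321, -0.07, 1.45, 0.023, 1.371, -0.057], TCP at [0.252, 0.599, 0.242] pointing down, gripper open.
Joint ranges: [-2.86, 2.86], [-0.3, 2.09], [-1.38, 1.24], [0.06, 2.45], [-1.56, 4.7], [0.09, 2.05], [-2.69, 2.69]. Speed limits (rad/s): [2.57, 2.57, 3.14, 3.14, 3.14, 3.14, 3.14].

### API

Orientations are given as a rotation vector (axis times angle).
In Python, from bench import ctrl gives the robot as it stands. The module is installed in compiled form; this text tells all that it offers.
- The arm moves only by the shell command python3 -m crank 'ROWS' [OPENING] [FORCE]. ROWS is a JSON object of lists of equal length, an entry for each row: "dp": the shift along the tool's x, y, z in cm, a list of three; "delta_rot": the turn, a rotation vector about the tool's x, y, z in rad, a list of three. In form: {"dp": [[x, y, z], ...], "delta_rot": [[rx, ry, rz], ...]}. A call has exactly 8 rows; each row shifts and turns the commanded pose from where the row before left it, along the tool's axes as they then stand; what a row does not reach is not made up. A row lasts 1/10 s, in which the tool goes at most 50 mm and 8.59 degrees, less where a joint would pass 70% of its speed; a pose out of reach is approached as far as the arm can. A call with a gripper value outside its range is refused whole. OPENING is the finger opening in cm, from 0 to 8.7, set as the call begins (- or left out, the last holds). The fingers move at their own pace and stop on an object; FORCE is the grip in N (left out, the last holds). Time passes only in rows, so rows that do not move let the fingers close, or fill a call up. It gives the time, the measured TCP pose, the force and the opening at its end, in the units of the state.
- ctrl.get_state(): the state, without advancing time (a new reading comes with each control period).
- ctrl.get_image(name): name is "scene" or "top" or "wrist"; returns the picture (480x640x3 uint8, blue, green, red); there is no depth.
- ctrl.camera_info(name): a dict with "camera_matrix" (3x3 intrinsics, pixels), "xyz" and "orientation" of the camera in the world. Camera axes: x right, y down, z forward; pixel columns grow to the right and rows downward; lengths in m; the calibration is good to about 2 mm. A picture is of the moment at which its call begins: read the wrist's pose just before it. camera_info takes no time and is no camera call; for the wrist camera it gives the pose at the moment of the call.
- ctrl.close_job(): hands the job in, once; it reports no verdict.
The state is a dict: "time": time; "joint_positions": joint angles; "qd": joint speeds; "joint_torque": joint torques, N m; "position": TCP position; "tool_rot": TCP orientation; "ft_force": force on the tool from outside, world axes, zero at the start; "torque": the same for the moment, N m; "grip_width": opening from 0.0 (shut) to 1.0 (fully open).
Only numpy, scipy, OpenCV 4.12 (cv2) and the standard library are available. Lean on these libraries where they do the work, as an engineer would, in place of code of your own. Each camera call takes 0.05 s, during which the arm holds its last target.

## Working session

There is one attempt and no reset: what is moved stays moved. The work goes in short steps, Python scripts to look and compute and a shell command to move; the robot and the scene stay as the last step left them, time stands still between calls to the robot, and variables do not carry over. Pictures are saved under pics/ and viewed, and the job is handed in when it is done.

```bash
mkdir -p pics; python3 - <<'E'
from bench import ctrl
import cv2
print(ctrl.get_state())
for n in ("scene","top","wrist"):
    i=ctrl.camera_info(n); print(n,i)
    cv2.imwrite(f"pics/{n}0.png",ctrl.get_image(n))
E
```

```text
{'time': 0.0, 'joint_positions': array([-1.15790017,  0.321831  , -0.07006655,  1.45169482,  0.02258542,
        1.37078333, -0.05689308]), 'qd': array([-0.00260974, -0.00075923,  0.00028313,  0.00026833,  0.0006943 ,
        0.00015715,  0.00058134]), 'joint_torque': array([ 8.25380466e-04, -4.91289139e+01, -4.03392361e-01, -3.12528312e+01,
       -6.38298341e-02,  4.39305918e-02,  1.84798878e-04]), 'position': array([0.25224825, 0.59849098, 0.24044618]), 'tool_rot': array([ 2.61648044e+00,  1.73679562e+00, -2.44380976e-03]), 'ft_force': array([-0.47143151,  0.57459735,  0.04543844]), 'torque': array([ 0.01683078, -0.06439252, -0.01042083]), 'grip_width': 0.9992356101913452}
scene {'camera_matrix': array([[512.84699911,   0.        , 318.1977012 ],
       [  0.        , 512.84699911, 237.91081196],
       [  0.        ,   0.        ,   1.        ]]), 'xyz': array([ 0.1348603 , -0.73430778,  0.78287427]), 'orientation': array([-2.19578077,  0.48994642, -0.23244702])}
top {'camera_matrix': array([[435.01190392,   0.        , 324.1211146 ],
       [  0.        , 435.01190392, 232.92873797],
       [  0.        ,   0.        ,   1.        ]]), 'xyz': array([0.25189722, 0.1343428 , 1.2427436 ]), 'orientation': array([-1.516975  ,  2.59173725, -0.30868671])}
wrist {'camera_matrix': array([[349.6735356 ,   0.        , 315.96592547],
       [  0.        , 349.6735356 , 238.01038129],
       [  0.        ,   0.        ,   1.        ]]), 'xyz': array([0.18397878, 0.62818233, 0.38415685]), 'orientation': array([2.41656629, 1.60700856, 0.22126802])}
```

View pics/scene0.png

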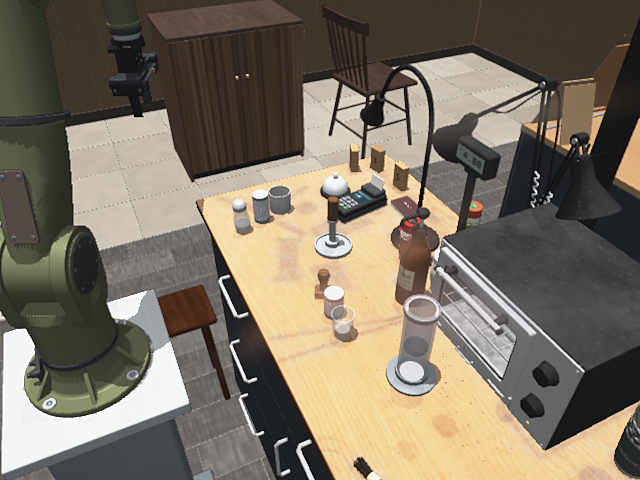

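View pics/top0.png

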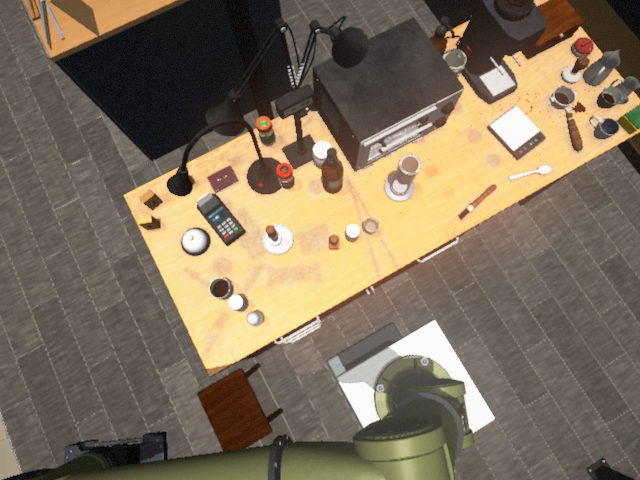

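View pics/wrist0.png

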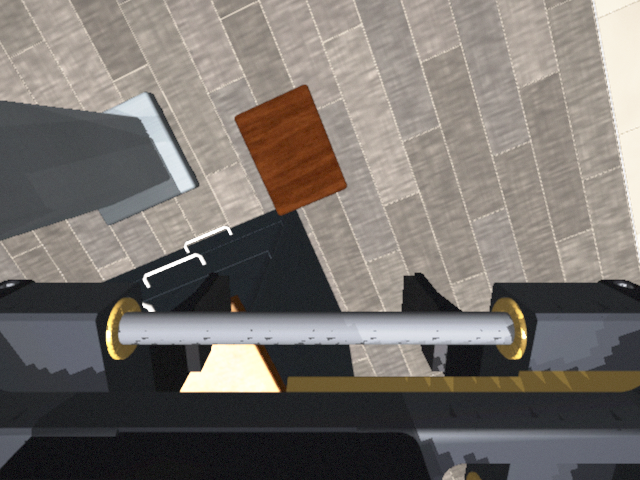

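```bash
cat > h.py <<'E'
import numpy as np,cv2
from scipy.spatial.transform import Rotation as R
from bench import ctrl
INFO={}
def info(n): return ctrl.camera_info(n)
def ray(n,u,v,z,i=None):
    i=i or info(n);K=i["camera_matrix"];d=R.from_rotvec(i["orientation"]).apply(np.linalg.solve(K,[u,v,1.]))
    c=np.array(i["xyz"]);return (c+d*(z-c[2])/d[2])
def proj(n,p,i=None):
    i=i or info(n);q=R.from_rotvec(i["orientation"]).inv().apply(np.atleast_2d(p)-i["xyz"])@i["camera_matrix"].T
    return q[:,:2]/q[:,2:]
E
python3 - <<'E'
import cv2
s=cv2.imread('pics/scene0.png');t=cv2.imread('pics/top0.png')
def crop(im,x,y,w,h,k,f): cv2.imwrite('pics/'+f,cv2.resize(im[y:y+h,x:x+w],None,fx=k,fy=k,interpolation=cv2.INTER_CUBIC))
crop(s,220,170,130,97,6,'c_s1.png')
crop(s,300,260,150,140,4,'c_s2.png')
crop(t,195,215,110,120,5,'c_t1.png')
crop(t,310,130,130,120,5,'c_t2.png')
E
```

```text
(no output)
```

View pics/c_s1.png

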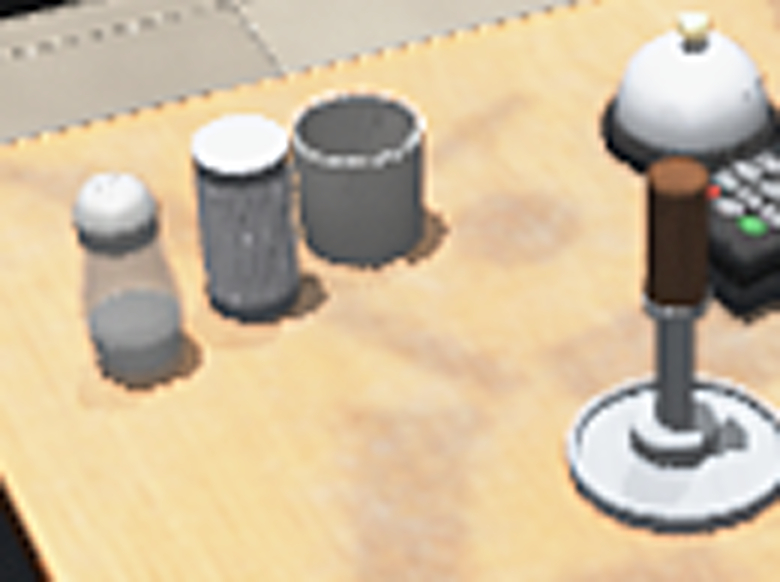

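View pics/c_s2.png

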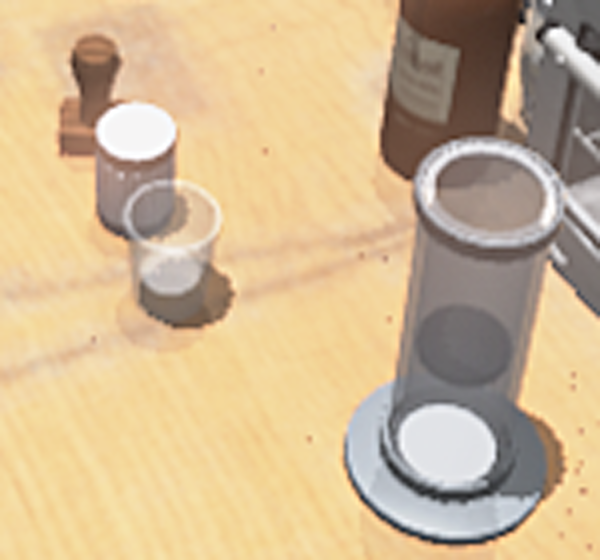

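View pics/c_t1.png

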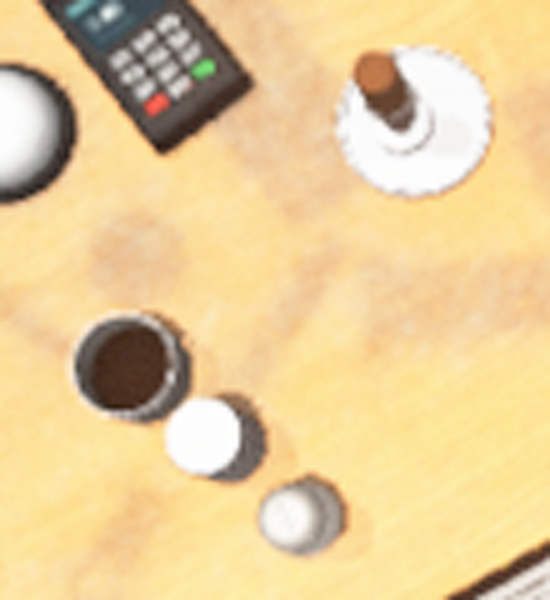

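View pics/c_t2.png

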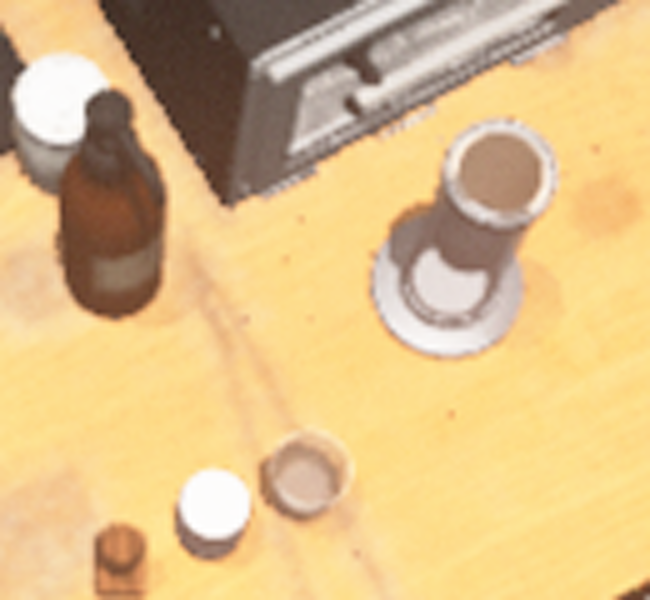

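```bash
python3 - <<'E'
from h import *
D={'long':(.08,(260,194),(235.8,302.2)),'short':(.06,(334,292.75),(352.8,231.2)),'mouth':(.178,(422,308.5),(410,164.4)),
'rod':(.135,(333.2,199),(270.4,229.4)),'dish':(.009,(334.2,245.8),(278,239.4)),'cup':(.056,(279.8,191.3),(221.4,288.2)),'shaker':(.085,(239,203),(252.6,318.2)),'glass':(.058,(343,314),(371.6,224.4)),'stamp':(.065,(324,272),(334.2,238)),'foot':(.008,(411.7,375),(399.2,186.4)),'syrup':(.229,None,(331,150))}
for k,(z,s,t) in D.items():
    print(k,None if s is None else ray('scene',*s,z).round(4),ray('top',*t,z).round(4))
i=info('wrist');s=ctrl.get_state();Rt=R.from_rotvec(s['tool_rot'])
print(Rt.as_matrix().round(3),Rt.inv().apply(i['xyz']-s['position']).round(3),(Rt.inv()*R.from_rotvec(i['orientation'])).as_matrix().round(3))
E
```

```text
long [0.4532 0.2935 0.08  ] [0.4501 0.2951 0.08  ]
short [ 0.4736 -0.0784  0.06  ] [ 0.4694 -0.0761  0.06  ]
mouth [ 0.5309 -0.2787  0.178 ] [ 0.5301 -0.2763  0.178 ]
rod [0.5705 0.1231 0.135 ] [0.5659 0.1234 0.135 ]
dish [0.5688 0.1102 0.009 ] [0.5642 0.1168 0.009 ]
cup [0.5147 0.3186 0.056 ] [0.5073 0.3157 0.056 ]
shaker [0.3919 0.2709 0.085 ] [0.3906 0.2746 0.085 ]
glass [ 0.4643 -0.1359  0.058 ] [ 0.4609 -0.1326  0.058 ]
stamp [ 0.4797 -0.0191  0.065 ] [ 0.477  -0.0204  0.065 ]
foot [ 0.5311 -0.282   0.008 ] [ 0.5305 -0.2762  0.008 ]
syrup None [ 0.6471 -0.1041  0.229 ]
[[ 0.388  0.922 -0.001]
 [ 0.922 -0.388 -0.001]
 [-0.002  0.    -1.   ]] [ 0.001 -0.074 -0.144] [[ 1.     0.001  0.   ]
 [-0.001  0.962  0.273]
 [ 0.    -0.273  0.962]]
```

```bash
python3 -m crank '{"dp": [[0,0,0],[0,0,0],[0,0,0],[0,0,0],[0,0,0],[-4,1,0],[-4,1,0],[-4,1,0]], "delta_rot": [[0,0,-0.15],[0,0,-0.15],[0,0,-0.15],[0,0,-0.15],[0,0,-0.15],[0,0,0],[0,0,0],[0,0,0]]}' 8.7 20
cat >> h.py <<'E'
def go(target,yaw=None,s=None):
    s=s or ctrl.get_state();Rt=R.from_rotvec(s['tool_rot']);x=Rt.as_matrix()[:,0]
    print('t',round(s['time'],2),'pos',s['position'].round(4),'yaw',np.degrees(np.arctan2(x[1],x[0])).round(2),'tilt',Rt.as_matrix()[:,2].round(4),'grip',round(s['grip_width']*8.7,2),'F',s['ft_force'].round(1))
    if target is not None: print('dp cm',(100*Rt.inv().apply(np.array(target)-s['position'])).round(2))
    if yaw is not None: print('rz',-round(np.radians(yaw)-np.arctan2(x[1],x[0]),3))
E
python3 -c "
from h import *
go([.452,.2945,.2405])"
```

```text
time: 0.95
position: [0.3223, 0.4953, 0.241]
tool_rot: [1.798, 2.576, -0.001]
ft_force: [0.7, 0.6, 0.3]
grip_width: 1.002
t 0.95 pos [0.3223 0.4953 0.241 ] yaw 110.17 tilt [-3.e-04 -7.e-04 -1.e+00] grip 8.72 F [0.7 0.6 0.3]
dp cm [-23.32   5.25   0.06]
```

```bash
python3 -m crank '{"dp": [[-4,0.9,0],[-4,0.9,0],[-4,0.9,0],[-4,0.9,0],[-4,0.9,0],[-3.3,0.75,0],[0,0,0],[0,0,0]], "delta_rot": [[0,0,0],[0,0,0],[0,0,0],[0,0,0],[0,0,0],[0,0,0],[0,0,0],[0,0,0]]}'
python3 -c "
from h import *
go([.452,.2945,.2405])
i=info('wrist');cv2.imwrite('pics/w1.png',ctrl.get_image('wrist'))
print(i)
print(proj('wrist',[[.452,.2945,.08]],i))
"
```

```text
time: 1.75
position: [0.4516, 0.2952, 0.2414]
tool_rot: [-1.802, -2.573, 0.0]
ft_force: [0.8, 1.0, -0.3]
grip_width: 1.002
t 1.75 pos [0.4516 0.2952 0.2414] yaw 109.99 tilt [-5.e-04  3.e-04 -1.e+00] grip 8.72 F [ 0.8  1.  -0.3]
dp cm [-0.08  0.01  0.09]
{'camera_matrix': array([[349.6735356 ,   0.        , 315.96592547],
       [  0.        , 349.6735356 , 238.01038129],
       [  0.        ,   0.        ,   1.        ]]), 'xyz': array([0.38190759, 0.27009252, 0.38502723]), 'orientation': array([1.69892449, 2.42978719, 0.33739546])}
[[314.65202213 224.99627867]]
```

View pics/w1.png

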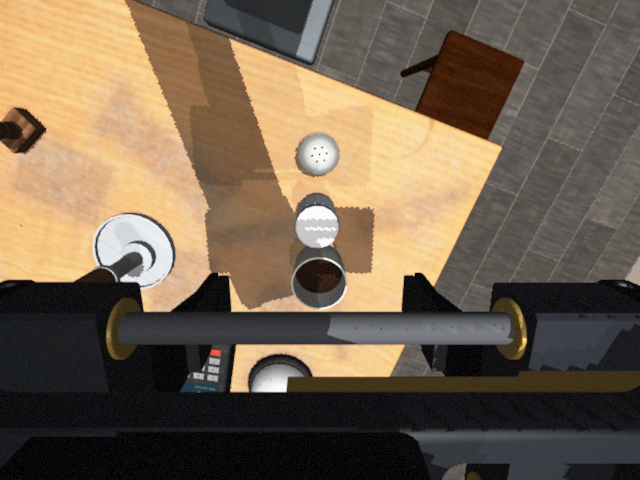

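```bash
python3 -c "
from h import *
print(ray('wrist',317.5,227,.08),ray('wrist',319.5,282,.056),ray('wrist',318,153,.085))
print(ray('wrist',20,131,.069), ray('wrist',134,250,.009))
im=cv2.imread('pics/w1.png');cv2.imwrite('pics/w1c.png',cv2.resize(im[120:310,250:400],None,fx=3,fy=3,interpolation=cv2.INTER_CUBIC))
"
```

```text
[0.45206946 0.29881754 0.08      ] [0.5108229  0.32282112 0.056     ] [0.39111568 0.2767014  0.085     ]
[0.46331004 0.02895477 0.069     ] [0.56516976 0.12025382 0.009     ]
```

View pics/w1c.png

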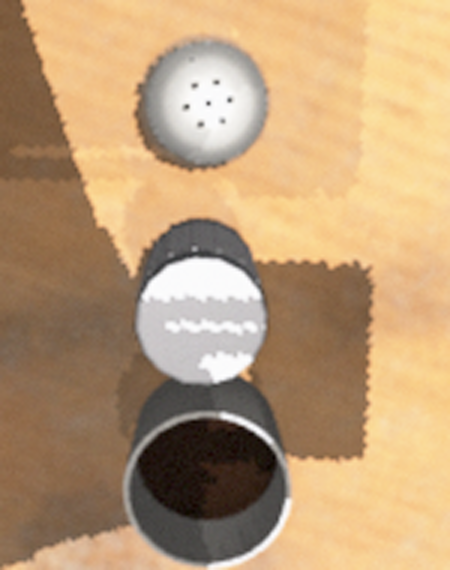

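```bash
python3 -m crank '{"dp": [[0.1,0.1,3],[0,0,3],[0,0,3],[0,0,3],[0,0,2.2],[0,0,1.5],[0,0,0.7],[0,0,0]], "delta_rot": [[0,0,0],[0,0,0],[0,0,0],[0,0,0],[0,0,0],[0,0,0],[0,0,0],[0,0,0]]}'
python3 -c "
from h import *
go([.452,.297,.077])"
```

```text
time: 2.6
position: [0.4506, 0.298, 0.0766]
tool_rot: [-1.796, -2.576, 0.003]
ft_force: [0.8, -0.2, -0.5]
grip_width: 1.004
t 2.6 pos [0.4506 0.298  0.0766] yaw 110.25 tilt [-1.9e-03 -8.0e-04 -1.0e+00] grip 8.74 F [ 0.8 -0.2 -0.5]
dp cm [-0.14  0.1  -0.04]
```

```bash
python3 -m crank '{"dp": [[0,0,0],[0,0,0],[0,0,0],[0,0,0],[0,0,0],[0,0,0],[0,0,0],[0,0,0]], "delta_rot": [[0,0,0],[0,0,0],[0,0,0],[0,0,0],[0,0,0],[0,0,0],[0,0,0],[0,0,0]]}' 3 25
python3 -c "
from h import *
go([.452,.297,.077])
cv2.imwrite('pics/w2.png',ctrl.get_image('wrist'))
go([.452,.297,.077])
"
```

```text
time: 3.4
position: [0.452, 0.2972, 0.0776]
tool_rot: [1.799, 2.575, 0.0]
ft_force: [0.1, -0.3, 0.4]
grip_width: 0.449
t 3.4 pos [0.452  0.2972 0.0776] yaw 110.12 tilt [ 1.e-04  0.e+00 -1.e+00] grip 3.91 F [ 0.1 -0.3  0.4]
dp cm [-0.01 -0.01  0.06]
t 3.45 pos [0.452  0.2971 0.0776] yaw 110.11 tilt [ 2.e-04  0.e+00 -1.e+00] grip 3.94 F [ 0.6 -1.2  0.8]
dp cm [-0.01 -0.01  0.06]
```

View pics/w2.png

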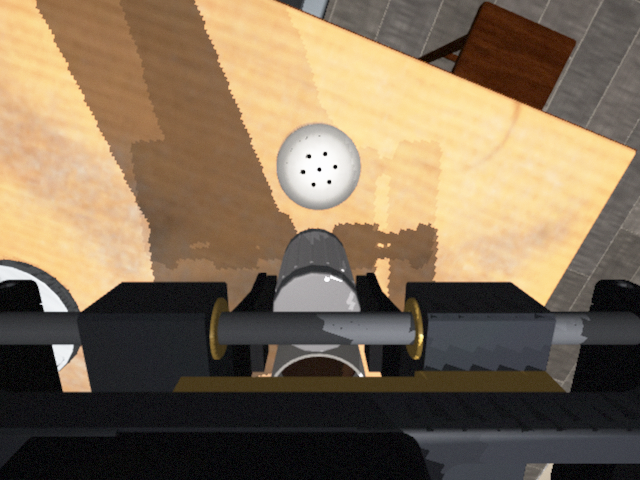

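```bash
python3 -m crank '{"dp": [[0,0,-2],[0,0,-4],[0,0,-4],[0,0,-4],[0,0,-4],[0,0,-3],[0,0,-2],[0,0,0]], "delta_rot": [[0,0,0],[0,0,0],[0,0,0],[0,0,0],[0,0,0],[0,0,0],[0,0,0],[0,0,0]]}'
python3 -c "
from h import *
go([.5305,-.2775,.305])
for p in [(358,172),(368,163),(458,108)]: print(ray('top',*p,0.0))
for p in [(316,68),(345,143),(465,90)]:
  for z in (.2,.25): print(p,z,ray('top',*p,z))
for p in [(435,260),(540,345),(563,440)]: 
  for z in (0,.2,.25): print(p,z,ray('scene',*p,z))
"
```

```text
time: 4.25
position: [0.4531, 0.298, 0.3106]
tool_rot: [1.798, 2.574, 0.009]
ft_force: [0.0, 0.4, -0.8]
grip_width: 0.45
t 4.25 pos [0.4531 0.298  0.3106] yaw 110.12 tilt [ 0.0046  0.0035 -1.    ] grip 3.92 F [ 0.   0.4 -0.8]
dp cm [-56.7  -12.53   0.4 ]
[ 0.63315202 -0.19395982  0.        ]
[ 0.64347309 -0.23543977  0.        ]
[ 0.6642022  -0.57799018  0.        ]
(316, 68) 0.2 [ 0.8876745  -0.19387529  0.2       ]
(316, 68) 0.25 [ 0.85718871 -0.1781371   0.25      ]
(345, 143) 0.2 [ 0.65760981 -0.15226546  0.2       ]
(345, 143) 0.25 [ 0.63815572 -0.13852247  0.25      ]
(465, 90) 0.2 [ 0.63327866 -0.50916276  0.2       ]
(465, 90) 0.25 [ 0.61499126 -0.4783064   0.25      ]
(435, 260) 0 [ 7.62977181e-01 -2.73579537e-02 -1.11022302e-16]
(435, 260) 0.2 [ 0.60251288 -0.20796162  0.2       ]
(435, 260) 0.25 [ 0.5623968  -0.25311254  0.25      ]
(540, 345) 0 [ 0.79946452 -0.32410672  0.        ]
(540, 345) 0.2 [ 0.62967884 -0.42890032  0.2       ]
(540, 345) 0.25 [ 0.58723241 -0.45509872  0.25      ]
(563, 440) 0 [ 0.68844569 -0.49151054  0.        ]
(563, 440) 0.2 [ 0.54702186 -0.55353767  0.2       ]
(563, 440) 0.25 [ 0.5116659  -0.56904446  0.25      ]
```

```bash
python3 -m crank '{"dp": [[-2,-0.44,0],[-4,-0.88,0],[-4,-0.88,0],[-4,-0.88,0],[-4,-0.88,0],[-4,-0.88,0],[-4,-0.88,0],[-4,-0.88,0]], "delta_rot": [[0,0,0],[0,0,0],[0,0,0],[0,0,0],[0,0,0],[0,0,0],[0,0,0],[0,0,0]]}'
python3 -m crank '{"dp": [[-4,-0.88,0],[-4,-0.88,0],[-4,-0.88,0],[-4,-0.88,0],[-4,-0.88,0],[-4,-0.88,0],[-2,-0.44,0],[0,0,0]], "delta_rot": [[0,0,0],[0,0,0],[0,0,0],[0,0,0],[0,0,0],[0,0,0],[0,0,0],[0,0,0]]}'
python3 -c "
from h import *
go([.5305,-.2775,.305],90)"
```

```text
time: 5.05
position: [0.4923, -0.0088, 0.3056]
tool_rot: [-1.798, -2.574, 0.003]
ft_force: [-0.0, -0.5, -0.5]
grip_width: 0.454
time: 5.85
position: [0.527, -0.275, 0.3052]
tool_rot: [-1.806, -2.568, 0.006]
ft_force: [-0.6, 0.1, -1.4]
grip_width: 0.453
t 5.85 pos [ 0.527  -0.275   0.3052] yaw 109.74 tilt [-0.0039 -0.0018 -1.    ] grip 3.94 F [-0.6  0.1 -1.4]
dp cm [-0.35  0.24  0.02]
rz 0.345
```

```bash
python3 -m crank '{"dp": [[-0.3,0.2,0],[0,0,0],[0,0,0],[0,0,1],[0,0,1],[0,0,1],[0,0,0],[0,0,0]], "delta_rot": [[0,0,0.12],[0,0,0.12],[0,0,0.105],[0,0,0],[0,0,0],[0,0,0],[0,0,0],[0,0,0]]}'
python3 -c "
from h import *
go([.5305,-.2775,.27],90)
for n in ('scene','top'):
  im=ctrl.get_image(n);cv2.imwrite('pics/%s1.png'%n,im)
  x,y=(360,220) if n=='scene' else (350,100)
  cv2.imwrite('pics/%s1c.png'%n,cv2.resize(im[y:y+170,x:x+130],None,fx=4,fy=4,interpolation=cv2.INTER_CUBIC)[:600])
i=info('wrist');cv2.imwrite('pics/w3.png',ctrl.get_image('wrist'))
go([.5305,-.2775,.27],90)
"
```

```text
time: 6.65
position: [0.5316, -0.2729, 0.277]
tool_rot: [-2.213, -2.228, 0.0]
ft_force: [-0.1, 0.6, -0.8]
grip_width: 0.454
t 6.65 pos [ 0.5316 -0.2729  0.277 ] yaw 90.39 tilt [-8.e-04  4.e-04 -1.e+00] grip 3.95 F [-0.1  0.6 -0.8]
dp cm [-0.46 -0.11  0.7 ]
rz 0.007
t 6.8 pos [ 0.532  -0.2733  0.278 ] yaw 90.36 tilt [ 9.e-04 -3.e-04 -1.e+00] grip 3.91 F [ 0.3 -0.2 -0.7]
dp cm [-0.42 -0.16  0.8 ]
rz 0.006
```

View pics/scene1c.png

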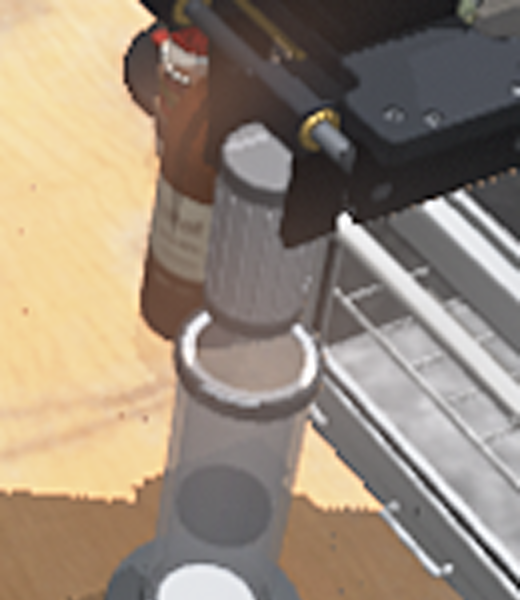

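View pics/top1c.png

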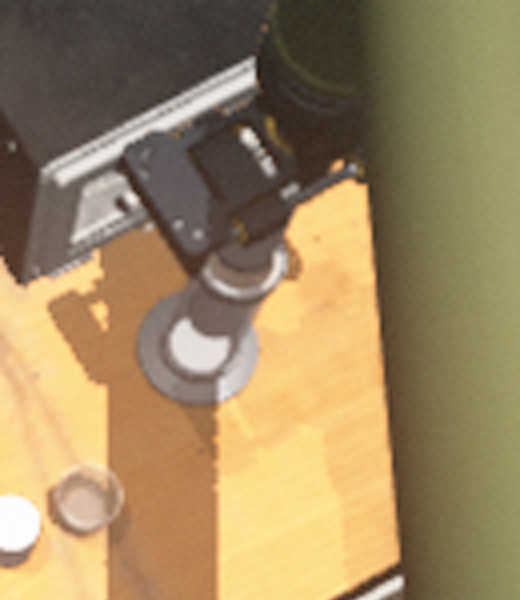

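View pics/w3.png

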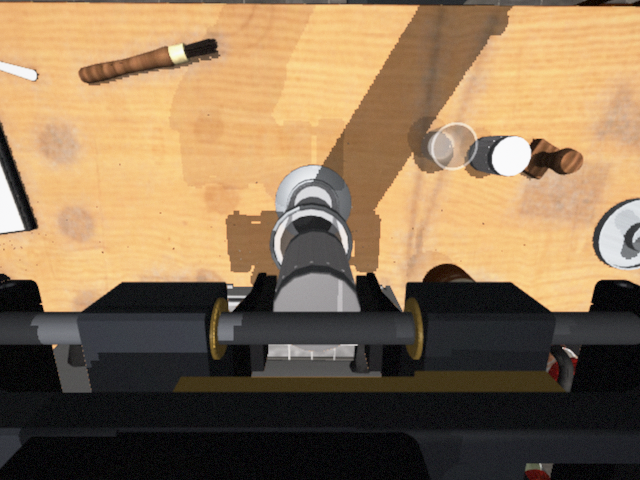

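```bash
cat >> h.py <<'E'
def ring(im,n,c,r,col,i,k,off):
    a=np.linspace(0,2*np.pi,90);P=np.c_[c[0]+r*np.cos(a),c[1]+r*np.sin(a),np.full(90,c[2])]
    q=((proj(n,P,i)-off+.5)*k*16).astype(int);cv2.polylines(im,[q.reshape(-1,1,2)],True,col,1,cv2.LINE_AA,4)
def crop(n,f,x,y,w,h,k,rings,out,i=None):
    im=cv2.imread(f)[y:y+h,x:x+w];im=cv2.resize(im,None,fx=k,fy=k,interpolation=cv2.INTER_CUBIC)
    i=i or info(n)
    for c,r,col in rings: ring(im,n,c,r,col,i,k,np.array([x,y]))
    cv2.imwrite(out,im)
E
python3 -c "
from h import *
p=[.532,-.2732,.2775];b=p[2]-.077
rr=[([.5305,-.2775,.178],.0305,(0,255,0)),([.5305,-.2775,.178],.0225,(0,255,0)),([p[0],p[1],b],.020,(0,0,255)),([p[0],p[1],b+.08],.020,(255,0,0)),([.5305,-.2775,.004],.046,(255,255,0))]
crop('wrist','pics/w3.png',240,150,150,180,4,rr[:2]+rr[2:],'pics/w3o.png')
crop('scene','pics/scene1.png',370,240,90,160,5,rr,'pics/s3o.png')
a=cv2.imread('pics/w3o.png')[:600];b=cv2.imread('pics/s3o.png')
cv2.imwrite('pics/s3o.png',b[:600])
cv2.imwrite('pics/w3o.png',a)
"
```

```text
(no output)
```

View pics/w3o.png

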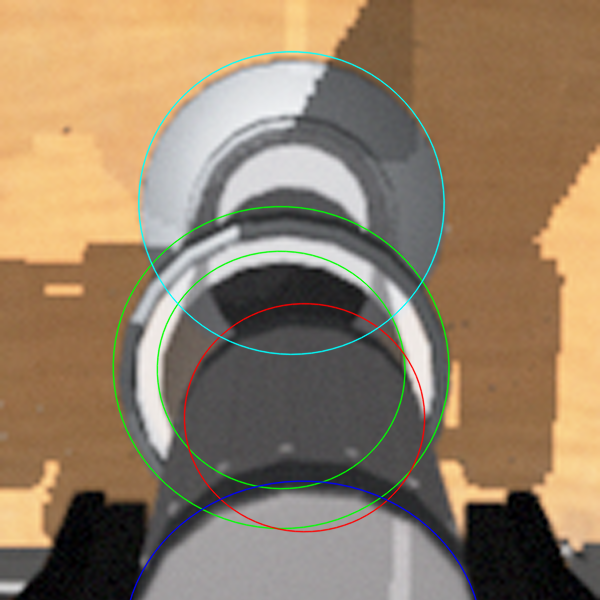

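View pics/s3o.png

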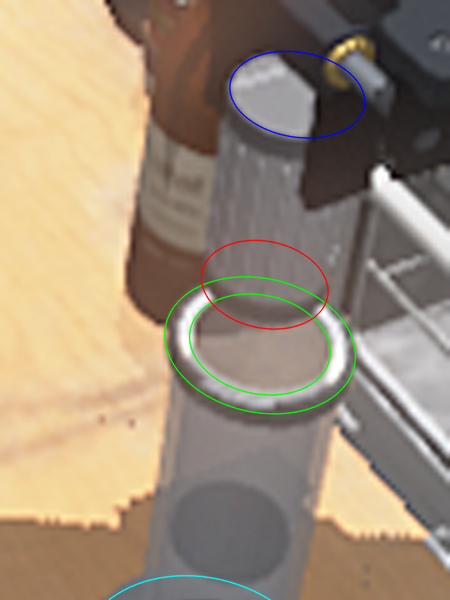

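```bash
python3 -c "
from h import *
def f(src,x,y,w,h,k,o):
    im=cv2.imread(src)[y:y+h,x:x+w];im=cv2.resize(im,None,fx=k,fy=k,interpolation=cv2.INTER_CUBIC)
    im=(255*(im/255.)**.5).astype('uint8');cv2.imwrite(o,im)
f('pics/w3.png',262,195,100,75,8,'pics/a.png')
f('pics/scene1.png',395,245,75,75,8,'pics/b.png')
"
```

```text
(no output)
```

View pics/a.png

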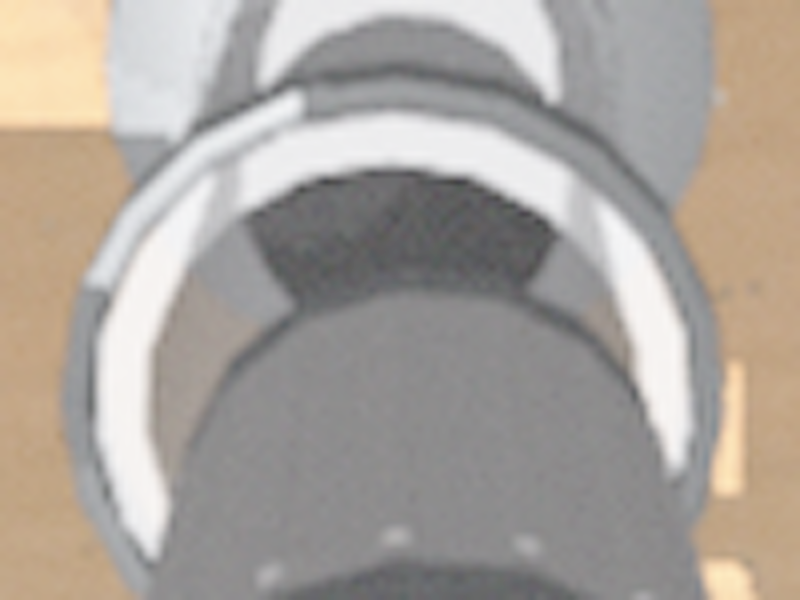

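View pics/b.png

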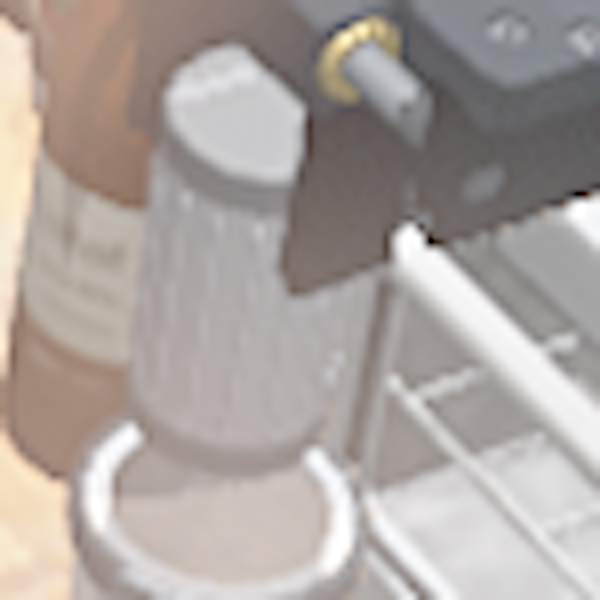

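```bash
python3 -m crank '{"dp": [[-0.34,-0.27,0],[0,0,0],[0,0,0.5],[0,0,0.5],[0,0,0.3],[0,0,0],[0,0,0],[0,0,0]], "delta_rot": [[0,0,0],[0,0,0],[0,0,0],[0,0,0],[0,0,0],[0,0,0],[0,0,0],[0,0,0]]}'
cat > look.py <<'E'
from h import *
import sys
tag=sys.argv[1]
def f(im,x,y,w,h,k,o):
    im=im[y:y+h,x:x+w];im=cv2.resize(im,None,fx=k,fy=k,interpolation=cv2.INTER_CUBIC)
    im=(255*(im/255.)**.5).astype('uint8');cv2.imwrite(o,im)
go(None)
f(ctrl.get_image('wrist'),262,195,100,75,8,f'pics/{tag}w.png')
f(ctrl.get_image('scene'),385,245,75,75,8,f'pics/{tag}s.png')
go(None)
E
python3 look.py L2
```

```text
time: 7.6
position: [0.5293, -0.2766, 0.2647]
tool_rot: [2.214, 2.228, 0.0]
ft_force: [-0.2, -0.2, -2.5]
grip_width: 0.452
t 7.6 pos [ 0.5293 -0.2766  0.2647] yaw 90.36 tilt [ 3.e-04 -1.e-04 -1.e+00] grip 3.93 F [-0.2 -0.2 -2.5]
t 7.7 pos [ 0.5293 -0.2766  0.2648] yaw 90.36 tilt [ 4.e-04 -1.e-04 -1.e+00] grip 3.92 F [-0.3 -0.6 -1.4]
```

View pics/L2w.png

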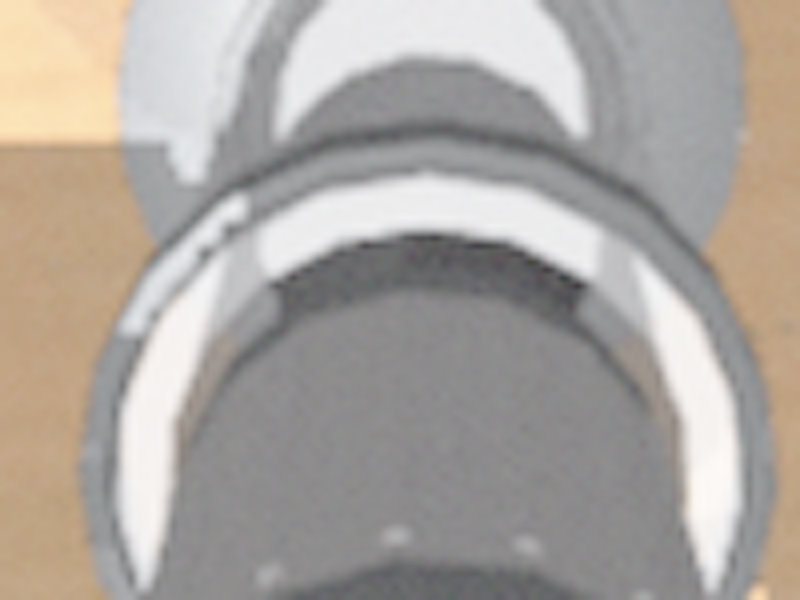

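View pics/L2s.png

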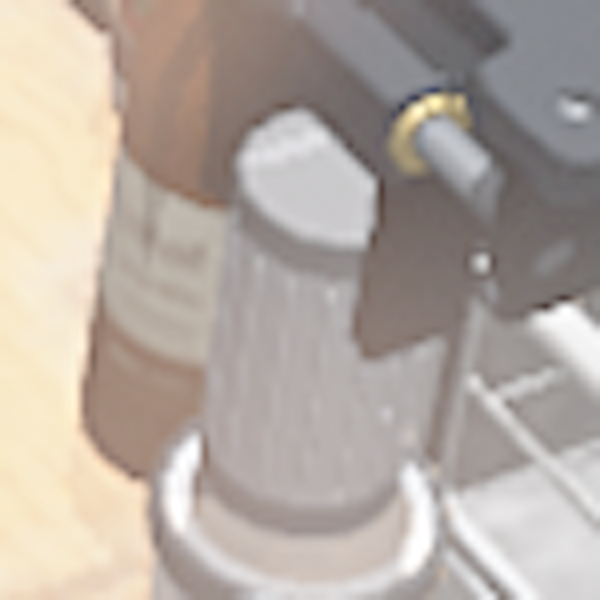

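```bash
python3 -c "
from h import *
i=info('wrist');s=ctrl.get_state()['position']
for dx in (0,.001,.002,.003,.004):
  c=s[0]+dx;a=proj('wrist',[[c-.020,s[1],.1875],[c-.0225,s[1],.178],[c,s[1]-.02,.1875],[c,s[1]-.0225,.178],[c-.0275,s[1],.178]],i);print(dx,((a-[262,195])*8).round(0).tolist())
"
```

```text
0 [[428.0, 244.0], [428.0, 189.0], [186.0, 476.0], [166.0, 441.0], [429.0, 130.0]]
0.001 [[428.0, 256.0], [428.0, 200.0], [186.0, 488.0], [166.0, 452.0], [429.0, 142.0]]
0.002 [[428.0, 268.0], [428.0, 212.0], [186.0, 499.0], [167.0, 463.0], [429.0, 154.0]]
0.003 [[428.0, 280.0], [428.0, 223.0], [186.0, 510.0], [167.0, 474.0], [428.0, 165.0]]
0.004 [[428.0, 292.0], [428.0, 235.0], [186.0, 522.0], [167.0, 485.0], [428.0, 177.0]]
```

```bash
python3 -m crank '{"dp": [[0,0,0.4],[0,0,0.4],[0,0,0.4],[0,0,0.4],[0,0,0.4],[0,0,0],[0,0,0],[0,0,0]], "delta_rot": [[0,0,0],[0,0,0],[0,0,0],[0,0,0],[0,0,0],[0,0,0],[0,0,0],[0,0,0]]}'
python3 look.py L3
```

```text
time: 8.5
position: [0.5292, -0.2763, 0.2444]
tool_rot: [-2.214, -2.228, -0.0]
ft_force: [1.1, 0.2, -1.8]
grip_width: 0.455
t 8.5 pos [ 0.5292 -0.2763  0.2444] yaw 90.36 tilt [-1.e-04  3.e-04 -1.e+00] grip 3.96 F [ 1.1  0.2 -1.8]
t 8.6 pos [ 0.5292 -0.2764  0.2445] yaw 90.36 tilt [-0.e+00  3.e-04 -1.e+00] grip 3.92 F [ 1.2  0.2 -2.1]
```

View pics/L3w.png

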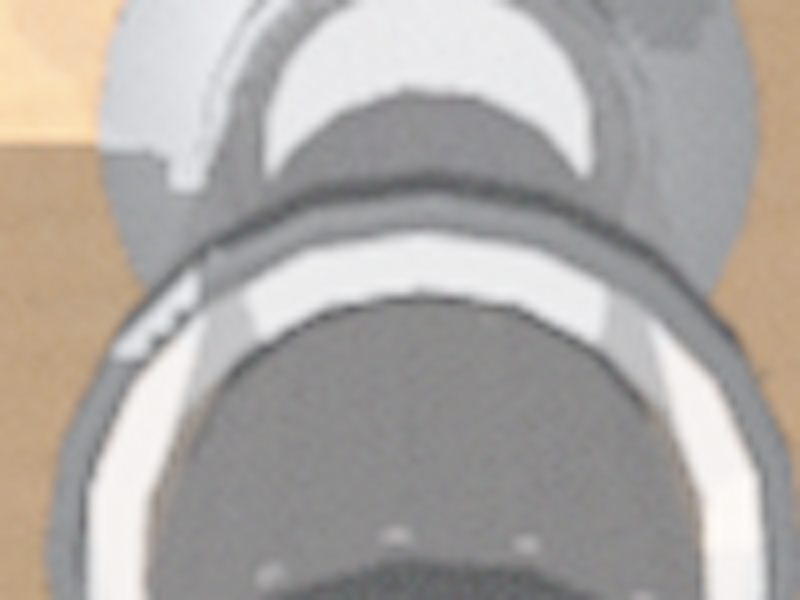

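View pics/L3s.png

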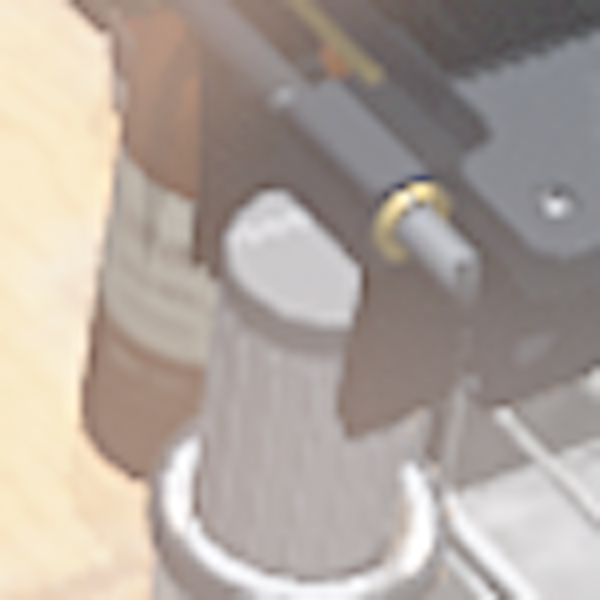

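```bash
python3 -m crank '{"dp": [[0,0,0.6],[0,0,0.6],[0,0,0.6],[0,0,0.6],[0,0,0.6],[0,0,0.6],[0,0,0.5],[0,0,0]], "delta_rot": [[0,0,0],[0,0,0],[0,0,0],[0,0,0],[0,0,0],[0,0,0],[0,0,0],[0,0,0]]}'
python3 look.py L4
```

```text
time: 9.4
position: [0.5294, -0.2764, 0.2028]
tool_rot: [2.214, 2.228, 0.0]
ft_force: [4.4, -0.8, -3.7]
grip_width: 0.454
t 9.4 pos [ 0.5294 -0.2764  0.2028] yaw 90.37 tilt [ 3.e-04 -2.e-04 -1.e+00] grip 3.95 F [ 4.4 -0.8 -3.7]
t 9.5 pos [ 0.5294 -0.2764  0.2029] yaw 90.37 tilt [ 2.e-04 -1.e-04 -1.e+00] grip 3.99 F [ 4.1 -0.2 -5.4]
```

View pics/L4w.png

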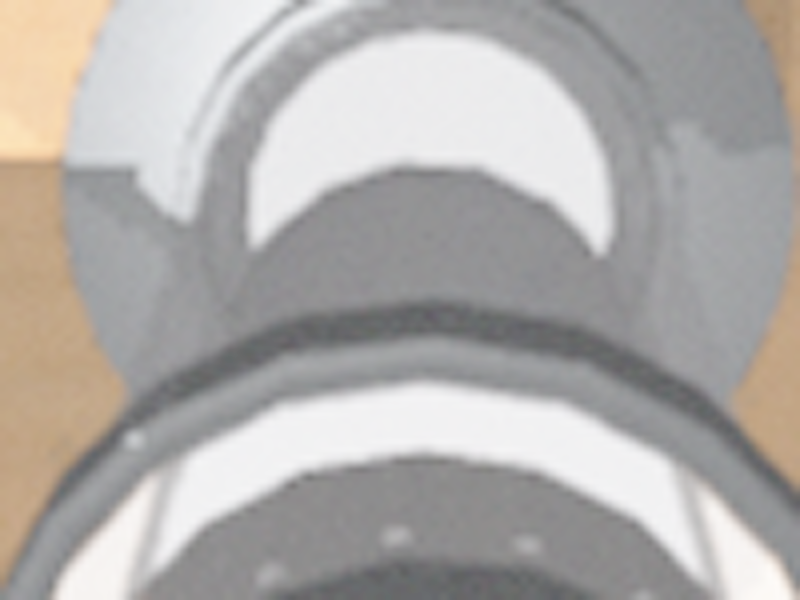

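View pics/L4s.png

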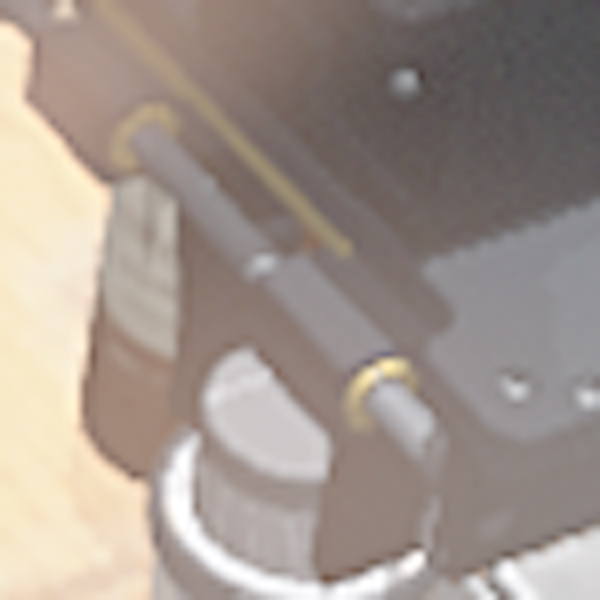

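```bash
python3 -m crank '{"dp": [[0,0.1,0],[0,0,0],[0,0,0],[0,0,0],[0,0,0],[0,0,0],[0,0,0],[0,0,0]], "delta_rot": [[0,0,0],[0,0,0],[0,0,0],[0,0,0],[0,0,0],[0,0,0],[0,0,0],[0,0,0]]}'
python3 -m crank '{"dp": [[0,0,0],[0,0,0],[0,0,0],[0,0,0],[0,0,0],[0,0,0],[0,0,-1],[0,0,-2]], "delta_rot": [[0,0,0],[0,0,0],[0,0,0],[0,0,0],[0,0,0],[0,0,0],[0,0,0],[0,0,0]]}' 7
python3 look.py L5
```

```text
time: 10.3
position: [0.5298, -0.2766, 0.2036]
tool_rot: [-2.214, -2.228, 0.0]
ft_force: [-0.3, 0.3, -1.4]
grip_width: 0.454
time: 11.1
position: [0.5294, -0.276, 0.233]
tool_rot: [-2.213, -2.226, 0.002]
ft_force: [0.3, -0.3, 0.1]
grip_width: 0.805
t 11.1 pos [ 0.5294 -0.276   0.233 ] yaw 90.35 tilt [-0.0028  0.001  -1.    ] grip 7.0 F [ 0.3 -0.3  0.1]
t 11.2 pos [ 0.5316 -0.2775  0.2368] yaw 90.35 tilt [ 0.005  -0.0019 -1.    ] grip 7.0 F [0.  0.2 0.2]
```

View pics/L5w.png

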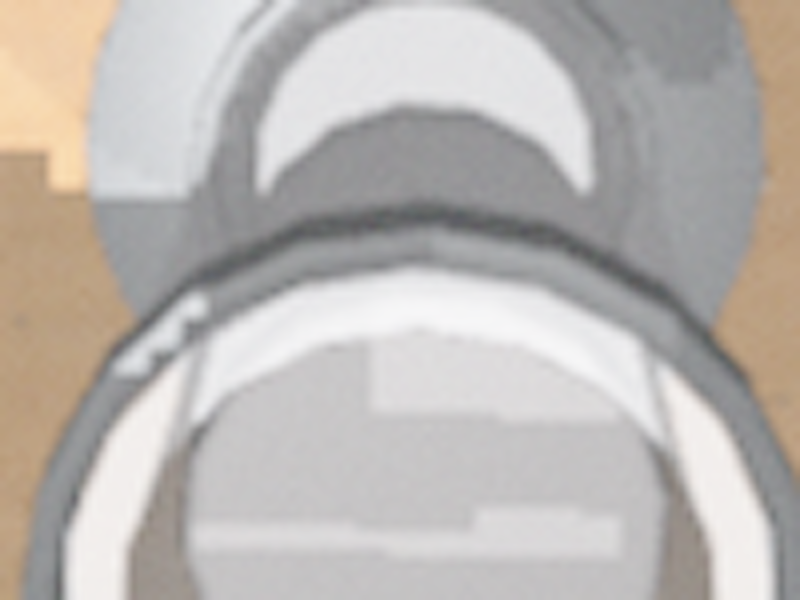

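View pics/L5s.png

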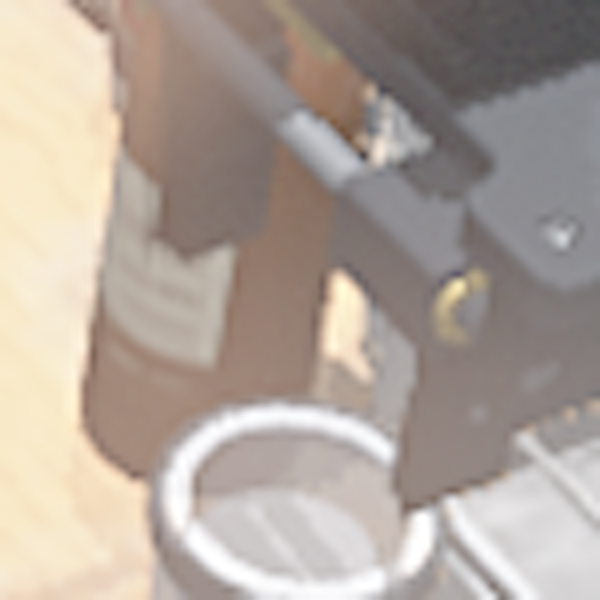

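```bash
python3 -c "
from h import *
print(ctrl.get_state()['joint_positions'].round(2))
go([.4715,-.077,.25],172.3)"
python3 -m crank '{"dp": [[0,0,-1],[0,0,-1],[0,0,0],[0,0,0],[0,0,0],[0,0,0],[0,0,0],[0,0,0]], "delta_rot": [[0,0,-0.144],[0,0,-0.144],[0,0,-0.144],[0,0,-0.144],[0,0,-0.144],[0,0,-0.144],[0,0,-0.144],[0,0,-0.144]]}' 8.7
python3 -c "
from h import *
print(ctrl.get_state()['joint_positions'].round(2))
go([.4715,-.077,.25],172.3)"
```

```text
[-0.12  0.24  0.66  1.62 -0.15  1.33  2.14]
t 11.2 pos [ 0.5316 -0.2775  0.2368] yaw 90.35 tilt [ 0.005  -0.0019 -1.    ] grip 7.0 F [0.  0.2 0.2]
dp cm [20.09 -5.88 -1.38]
rz -1.43
time: 12.0
position: [0.5257, -0.2755, 0.2242]
tool_rot: [-1.225, -2.826, 0.024]
ft_force: [0.1, 0.3, -1.1]
grip_width: 1.002
[ 0.66  0.27 -0.28  1.56  0.09  1.38  2.69]
t 12.0 pos [ 0.5257 -0.2755  0.2242] yaw 133.07 tilt [-0.0623  0.0099 -0.998 ] grip 8.71 F [ 0.1  0.3 -1.1]
dp cm [18.31  9.52 -2.04]
rz -0.685
```

```bash
python3 -m crank '{"dp": [[0,0,-1],[0,0,-1],[0,0,0],[0,0,0],[0,0,0],[0,0,0],[0,0,0],[0,0,0]], "delta_rot": [[0,0,0.15],[0,0,0.15],[0,0,0.15],[0,0,0.15],[0,0,0.15],[0,0,0.15],[0,0,0.15],[0,0,0.15]]}' 8.7
python3 -c "
from h import *
print(ctrl.get_state()['joint_positions'].round(2))
go([.4715,-.077,.25],-7.7)"
```

```text
time: 12.8
position: [0.5269, -0.276, 0.2441]
tool_rot: [-2.63, -1.639, 0.074]
ft_force: [0.4, -0.8, -0.7]
grip_width: 0.997
[ 0.55  0.25 -0.14  1.54  0.05  1.42  1.51]
t 12.8 pos [ 0.5269 -0.276   0.2441] yaw 63.91 tilt [-0.0624  0.0102 -0.998 ] grip 8.68 F [ 0.4 -0.8 -0.7]
dp cm [ 15.43 -13.75  -0.04]
rz 1.25
```

```bash
cat >> h.py <<'E'
def level():
    s=ctrl.get_state();Rt=R.from_rotvec(s['tool_rot']);M=Rt.as_matrix();a=np.arctan2(M[1,0],M[0,0])
    T=R.from_matrix(np.array([[np.cos(a),np.sin(a),0],[np.sin(a),-np.cos(a),0],[0,0,-1]]))
    print('level rot',(Rt.inv()*T).as_rotvec().round(4))
E
python3 -c "
from h import *
level()"
```

```text
level rot [-0.0605  0.0183 -0.0006]
```

Level first, then keep turning.

```bash
python3 -m crank '{"dp": [[0,0,-1],[0,0,0],[0,0,0],[0,0,0],[0,0,0],[0,0,0],[0,0,0],[0,0,0]], "delta_rot": [[-0.06,0.018,0],[0,0,0.15],[0,0,0.15],[0,0,0.15],[0,0,0.15],[0,0,0.15],[0,0,0.15],[0,0,0.15]]}' 8.7
python3 -c "
from h import *
print(ctrl.get_state()['joint_positions'].round(2))
level()
go([.4715,-.077,.25],-7.7)"
```

```text
time: 13.6
position: [0.5275, -0.2761, 0.2541]
tool_rot: [-3.14, -0.102, 0.001]
ft_force: [-1.0, 0.2, 0.4]
grip_width: 1.006
[ 0.48  0.2  -0.05  1.57  0.01  1.37  0.49]
level rot [-0.0003  0.0005 -0.    ]
t 13.6 pos [ 0.5275 -0.2761  0.2541] yaw 3.71 tilt [-5.e-04  3.e-04 -1.e+00] grip 8.75 F [-1.   0.2  0.4]
dp cm [ -4.3  -20.23   0.42]
rz 0.199
```

```bash
python3 -m crank '{"dp": [[0,0,0],[0,0,0],[-1.64,-3.8,0],[-1.64,-3.8,0],[-1.64,-3.8,0],[-1.64,-3.8,0],[-1.64,-3.8,0],[0,0,0]], "delta_rot": [[0,0,0.1],[0,0,0.1],[0,0,0],[0,0,0],[0,0,0],[0,0,0],[0,0,0],[0,0,0]]}'
python3 -c "
from h import *
i=info('wrist');im=ctrl.get_image('wrist');cv2.imwrite('pics/w6.png',im)
go([.4715,-.077,.25],-7.7)
print(proj('wrist',[[.4715,-.077,.06],[.4625,-.134,.058],[.478,-.02,.065]]))"
```

```text
time: 14.4
position: [0.4699, -0.0709, 0.2547]
tool_rot: [-3.134, 0.188, 0.0]
ft_force: [0.1, -0.1, 0.2]
grip_width: 1.002
t 14.45 pos [ 0.4704 -0.0744  0.2547] yaw -7.07 tilt [ 5.e-04 -1.e-04 -1.e+00] grip 8.71 F [ 1.5 -1.9  0.5]
dp cm [0.14 0.25 0.47]
rz 0.011
[[316.71042224 220.21856667]
 [314.75783527 273.81414074]
 [316.2397225  161.39782344]]
```

View pics/w6.png

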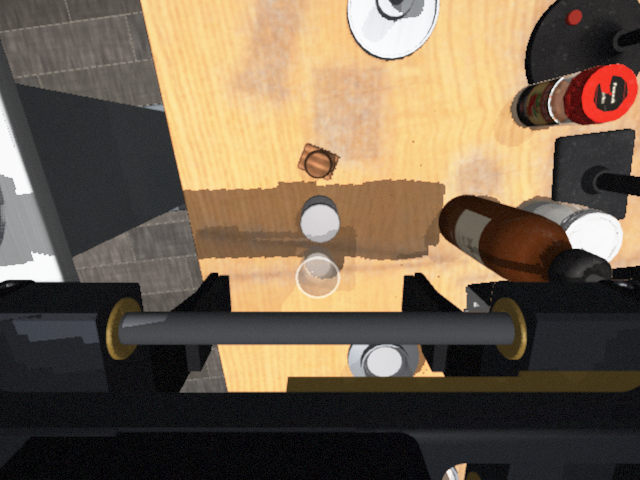

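```bash
python3 -c "
from h import *
i=info('wrist');im=ctrl.get_image('wrist');cv2.imwrite('pics/w7.png',im)
go([.4715,-.077,.25],-7.7)
print(proj('wrist',[[.4715,-.077,.06],[.4625,-.134,.058],[.478,-.02,.065]],i))
g=[([.4715,-.077,.06],.02,(0,0,255)),([.4625,-.134,.058],.0235,(0,255,0))]
crop('wrist','pics/w7.png',270,130,100,180,3,g,'pics/w7c.png',i)"
```

```text
t 14.5 pos [ 0.4707 -0.0766  0.2546] yaw -7.26 tilt [ 5.e-04 -7.e-04 -1.e+00] grip 8.67 F [ 0.6 -0.9  0. ]
dp cm [0.09 0.03 0.46]
rz 0.008
[[316.71042224 220.21856667]
 [314.75783527 273.81414074]
 [316.2397225  161.39782344]]
```

View pics/w7c.png

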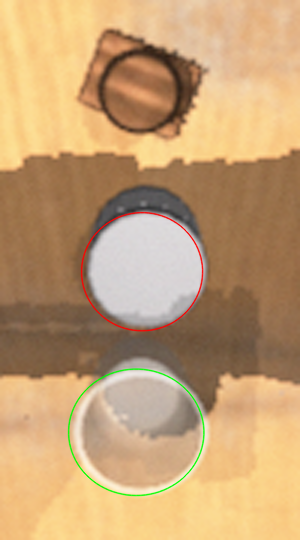

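```bash
python3 -m crank '{"dp": [[0.12,0.02,3],[0,0,3.5],[0,0,3.5],[0,0,3.5],[0,0,3],[0,0,2],[0,0,1.2],[0,0,0.5]], "delta_rot": [[0,0,0],[0,0,0],[0,0,0],[0,0,0],[0,0,0],[0,0,0],[0,0,0],[0,0,0]]}'
python3 -m crank '{"dp": [[0,0,0],[0,0,0],[0,0,0],[0,0,0],[0,0,0],[0,0,0],[0,0,0],[0,0,0]], "delta_rot": [[0,0,0],[0,0,0],[0,0,0],[0,0,0],[0,0,0],[0,0,0],[0,0,0],[0,0,0]]}' 3 25
python3 -c "
from h import *
go([.472,-.077,.052])"
```

```text
time: 15.3
position: [0.4713, -0.0785, 0.0511]
tool_rot: [-3.135, 0.205, 0.004]
ft_force: [0.1, 0.3, 0.1]
grip_width: 1.006
time: 16.1
position: [0.4721, -0.0774, 0.0525]
tool_rot: [-3.135, 0.202, -0.0]
ft_force: [-0.8, -0.5, 0.6]
grip_width: 0.451
t 16.1 pos [ 0.4721 -0.0774  0.0525] yaw -7.38 tilt [ 3.e-04  1.e-04 -1.e+00] grip 3.93 F [-0.8 -0.5  0.6]
dp cm [-0.01 -0.04  0.05]
```

```bash
python3 -m crank '{"dp": [[0,0,-2],[0,0,-4],[0,0,-4],[0,0,-4],[0,0,-4],[0,0,-3.5],[0,0,-2.3],[0,0,0]], "delta_rot": [[0,0,0],[0,0,0],[0,0,0],[0,0,0],[0,0,0],[0,0,0],[0,0,0],[0,0,0]]}'
python3 -c "
from h import *
go([.531,-.277,.285],90)"
```

```text
time: 16.9
position: [0.4735, -0.0776, 0.2938]
tool_rot: [3.135, -0.202, 0.009]
ft_force: [-0.0, 0.1, -2.1]
grip_width: 0.454
t 16.9 pos [ 0.4735 -0.0776  0.2938] yaw -7.38 tilt [ 5.9e-03 -9.0e-04 -1.0e+00] grip 3.95 F [-0.   0.1 -2.1]
dp cm [ 8.26 19.04  0.93]
rz -1.7
```

```bash
python3 -m crank '{"dp": [[1.2,2.8,0],[1.7,3.9,0],[1.7,3.9,0],[1.7,3.9,0],[1.6,3.7,0],[0.4,0.8,0],[0,0,0],[0,0,0]], "delta_rot": [[0,0,0],[0,0,0],[0,0,0],[0,0,0],[0,0,0],[0,0,-0.1],[0,0,-0.14],[0,0,-0.14]]}'
python3 -m crank '{"dp": [[0,0,0],[0,0,0],[0,0,0],[0,0,0],[0,0,0],[0,0,0],[0,0,0],[0,0,0]], "delta_rot": [[0,0,-0.14],[0,0,-0.14],[0,0,-0.14],[0,0,-0.14],[0,0,-0.14],[0,0,-0.14],[0,0,-0.14],[0,0,-0.14]]}'
python3 -c "
from h import *
print(ctrl.get_state()['joint_positions'].round(2))
level()
go([.531,-.277,.27],90)"
```

```text
time: 17.7
position: [0.529, -0.2768, 0.2874]
tool_rot: [-3.113, -0.4, 0.006]
ft_force: [-0.3, -0.1, -1.7]
grip_width: 0.451
time: 18.5
position: [0.529, -0.2761, 0.2878]
tool_rot: [-2.423, -1.994, 0.002]
ft_force: [-0.2, -0.2, -1.4]
grip_width: 0.458
[ 0.57  0.2  -0.15  1.51  0.03  1.44  1.79]
level rot [-0.0039 -0.0011  0.    ]
t 18.5 pos [ 0.529  -0.2761  0.2878] yaw 78.9 tilt [-0.0036  0.0019 -1.    ] grip 3.99 F [-0.2 -0.2 -1.4]
dp cm [-0.05  0.22  1.78]
rz -0.194
```

```bash
python3 -m crank '{"dp": [[0,0,0],[0,0,0],[0,0,1],[0,0,1],[0,0,1],[0,0,0.7],[0,0,0],[0,0,0]], "delta_rot": [[0,0,-0.1],[0,0,-0.094],[0,0,0],[0,0,0],[0,0,0],[0,0,0],[0,0,0],[0,0,0]]}'
python3 look.py S1; python3 -c "
from h import *
print(ctrl.get_state()['joint_positions'].round(2))
level()
i=info('wrist');s=ctrl.get_state()['position'];b=s[2]-.0525
for dx in (0,.002,.004):
  c=s[0]+dx;a=proj('wrist',[[c-.020,s[1],b],[c-.0225,s[1],.178],[c-.0275,s[1],.178],[c,s[1]-.02,b],[c,s[1]-.0225,.178]],i);print(dx,((a-[262,195])*8).round(0).tolist())
"
```

```text
time: 19.3
position: [0.5298, -0.2765, 0.2531]
tool_rot: [-2.228, -2.214, 0.0]
ft_force: [1.1, -0.2, -1.6]
grip_width: 0.455
t 19.3 pos [ 0.5298 -0.2765  0.2531] yaw 89.66 tilt [-5.e-04  3.e-04 -1.e+00] grip 3.96 F [ 1.1 -0.2 -1.6]
t 19.4 pos [ 0.5301 -0.2766  0.2538] yaw 89.67 tilt [ 6.e-04 -3.e-04 -1.e+00] grip 3.94 F [-0.1  0.2 -0.3]
[ 0.58  0.21 -0.17  1.57  0.04  1.37  1.97]
level rot [0.0006 0.0003 0.    ]
0 [[424.0, 326.0], [425.0, 218.0], [425.0, 157.0], [158.0, 585.0], [154.0, 484.0]]
0.002 [[424.0, 352.0], [425.0, 242.0], [425.0, 182.0], [159.0, 610.0], [155.0, 507.0]]
0.004 [[425.0, 378.0], [425.0, 266.0], [425.0, 206.0], [160.0, 635.0], [156.0, 530.0]]
```

View pics/S1w.png

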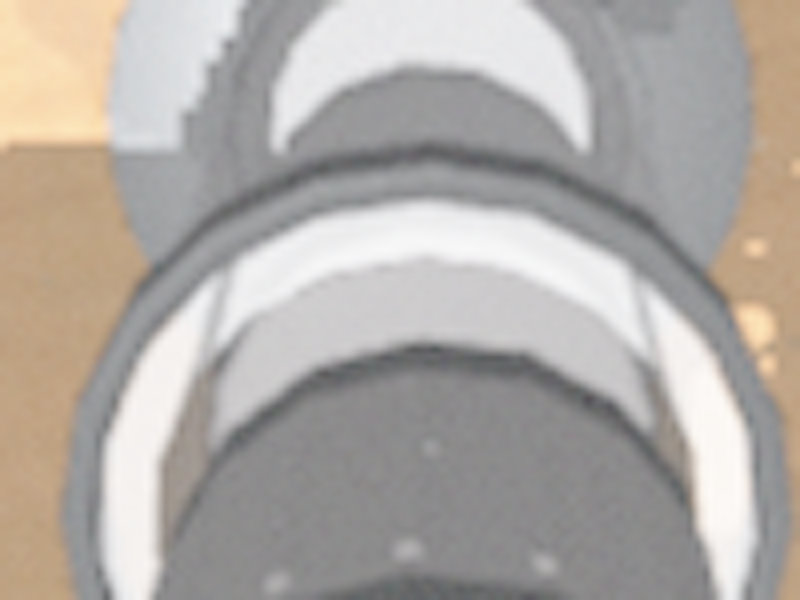

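View pics/S1s.png

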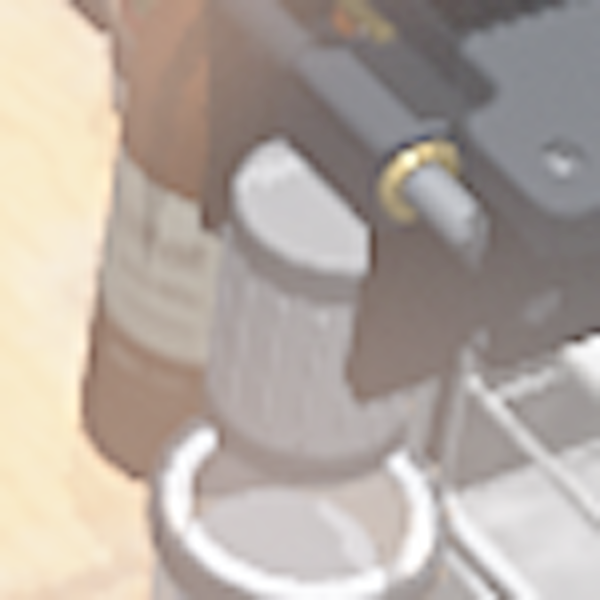

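```bash
python3 -m crank '{"dp": [[0,0.25,0],[0,0,0.5],[0,0,0.5],[0,0,0.4],[0,0,0],[0,0,0],[0,0,0],[0,0,0]], "delta_rot": [[0,0,0],[0,0,0],[0,0,0],[0,0,0],[0,0,0],[0,0,0],[0,0,0],[0,0,0]]}'
python3 look.py S2; python3 -c "
from h import *
i=info('wrist');s=ctrl.get_state()['position'];b=s[2]-.0525
for dx in (0,.002,.004):
  c=s[0]+dx;a=proj('wrist',[[c-.020,s[1],b],[c-.0225,s[1],.178],[c-.0275,s[1],.178],[c,s[1]-.02,b],[c,s[1]-.0225,.178]],i);print(dx,((a-[262,195])*8).round(0).tolist())
"
```

```text
time: 20.2
position: [0.5324, -0.2766, 0.2395]
tool_rot: [2.228, 2.215, 0.0]
ft_force: [0.7, -0.1, -0.6]
grip_width: 0.446
t 20.2 pos [ 0.5324 -0.2766  0.2395] yaw 89.68 tilt [ 1.e-04  0.e+00 -1.e+00] grip 3.88 F [ 0.7 -0.1 -0.6]
t 20.3 pos [ 0.5323 -0.2766  0.2395] yaw 89.68 tilt [-0.  0. -1.] grip 3.92 F [-0.2 -0.3 -1.8]
0 [[424.0, 326.0], [424.0, 262.0], [424.0, 198.0], [158.0, 585.0], [136.0, 544.0]]
0.002 [[424.0, 352.0], [424.0, 288.0], [424.0, 224.0], [158.0, 610.0], [137.0, 568.0]]
0.004 [[424.0, 378.0], [424.0, 313.0], [424.0, 249.0], [159.0, 635.0], [138.0, 592.0]]
```

View pics/S2w.png

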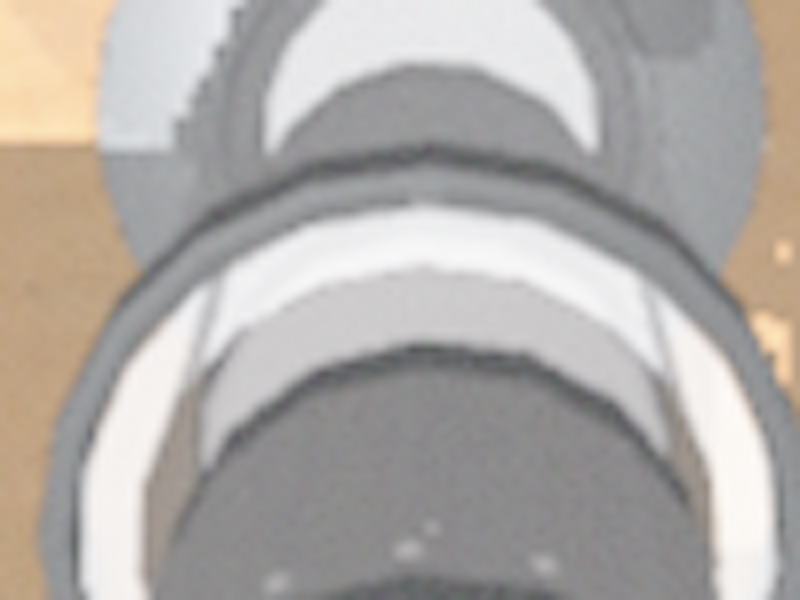

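View pics/S2s.png

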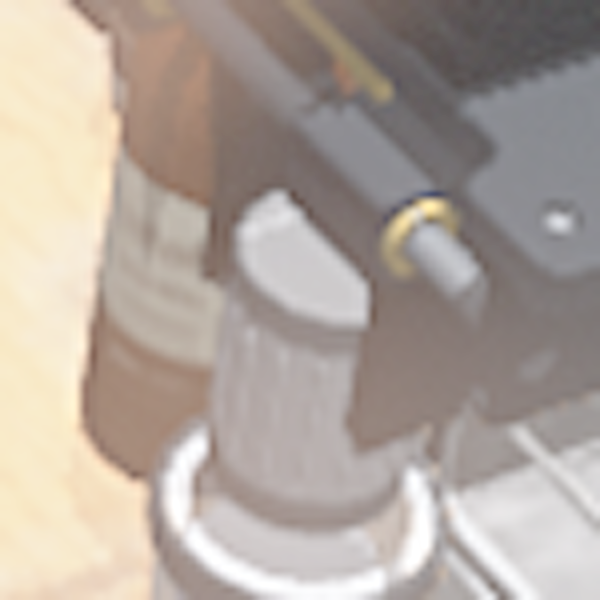

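```bash
python3 -m crank '{"dp": [[0,-0.04,0.3],[0,0,0.3],[0,0,0.3],[0,0,0.3],[0,0,0.2],[0,0,0],[0,0,0],[0,0,0]], "delta_rot": [[0,0,0],[0,0,0],[0,0,0],[0,0,0],[0,0,0],[0,0,0],[0,0,0],[0,0,0]]}'
python3 look.py S3
```

```text
time: 21.1
position: [0.532, -0.2766, 0.2255]
tool_rot: [-2.228, -2.215, -0.0]
ft_force: [-0.1, 1.0, -2.1]
grip_width: 0.454
t 21.1 pos [ 0.532  -0.2766  0.2255] yaw 89.68 tilt [ 0.  0. -1.] grip 3.95 F [-0.1  1.  -2.1]
t 21.2 pos [ 0.5319 -0.2766  0.2255] yaw 89.68 tilt [-1.e-04  1.e-04 -1.e+00] grip 3.95 F [-0.5  0.5 -1.7]
```

View pics/S3w.png

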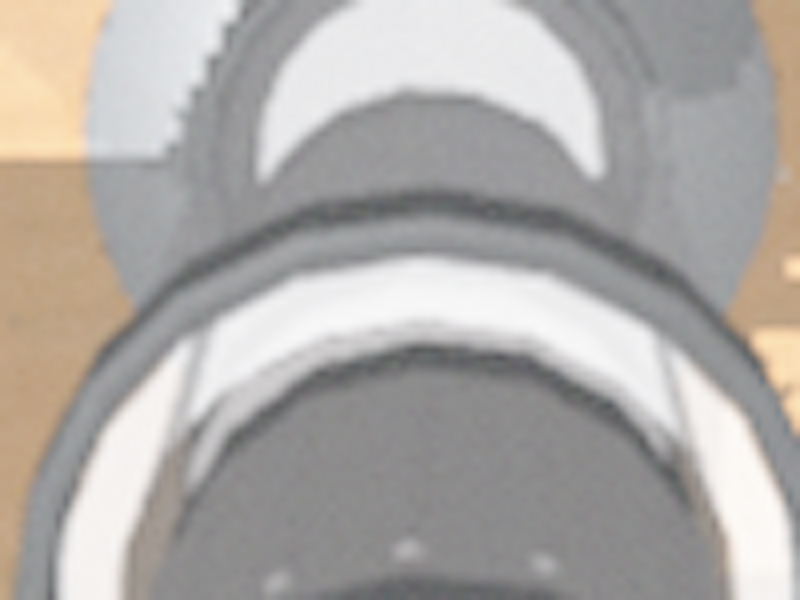

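View pics/S3s.png

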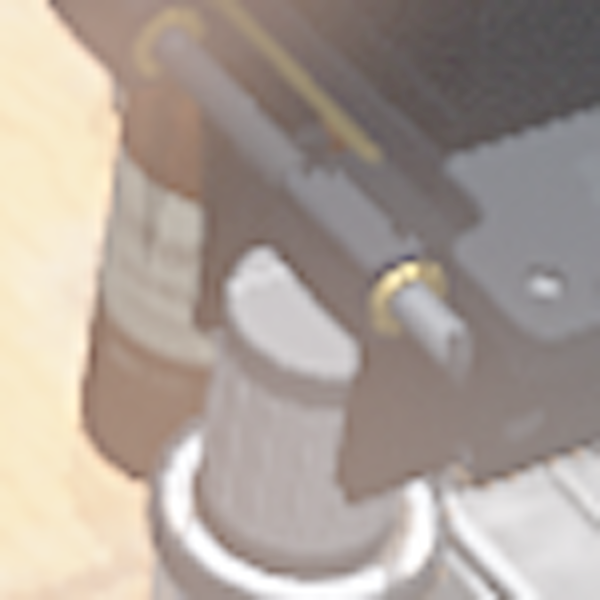

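```bash
python3 -m crank '{"dp": [[0,0,0.3],[0,0,0.3],[0,0,0.2],[0,0,0],[0,0,0],[0,0,0],[0,0,0],[0,0,0]], "delta_rot": [[0,0,0],[0,0,0],[0,0,0],[0,0,0],[0,0,0],[0,0,0],[0,0,0],[0,0,0]]}'
python3 look.py S4
```

```text
time: 22.0
position: [0.5319, -0.2766, 0.2174]
tool_rot: [-2.228, -2.215, 0.0]
ft_force: [0.7, 0.1, -1.4]
grip_width: 0.453
t 22.0 pos [ 0.5319 -0.2766  0.2174] yaw 89.68 tilt [-1.e-04  1.e-04 -1.e+00] grip 3.94 F [ 0.7  0.1 -1.4]
t 22.1 pos [ 0.5319 -0.2765  0.2173] yaw 89.68 tilt [-2.e-04  2.e-04 -1.e+00] grip 3.94 F [-0.8  0.4 -2. ]
```

View pics/S4w.png

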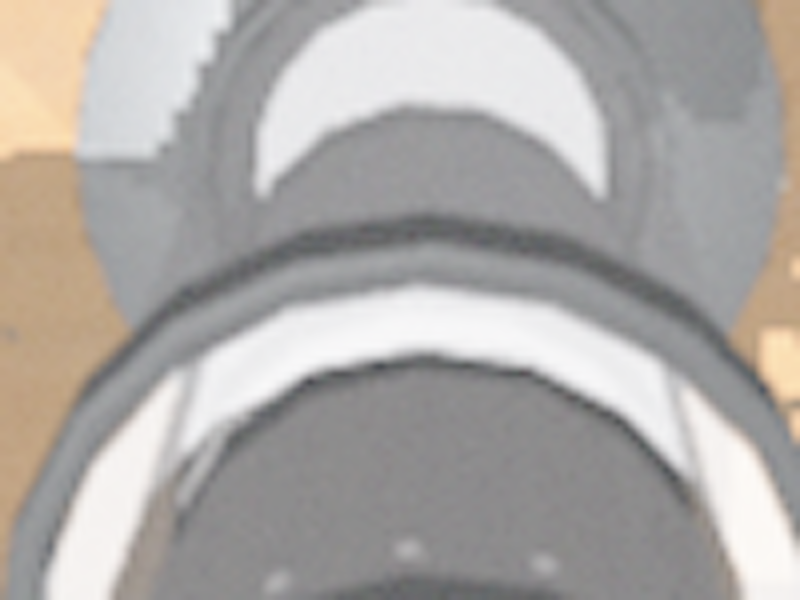

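View pics/S4s.png

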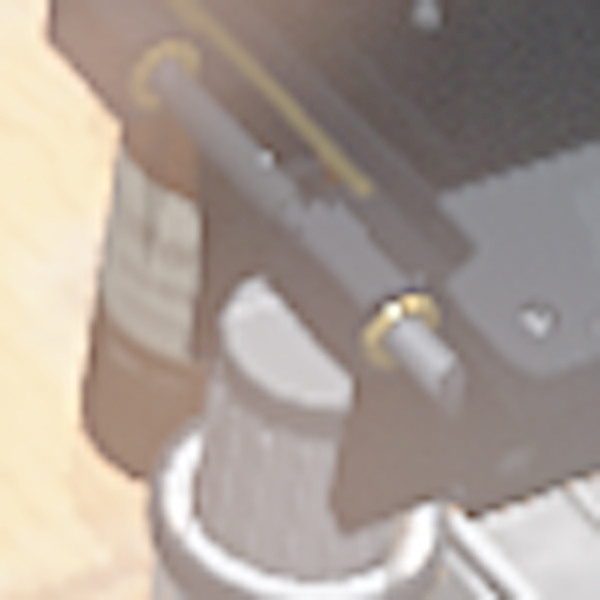

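```bash
python3 -m crank '{"dp": [[0,0,0.2],[0,0,0.2],[0,0,0.2],[0,0,0],[0,0,0],[0,0,0],[0,0,0],[0,0,0]], "delta_rot": [[0,0,0],[0,0,0],[0,0,0],[0,0,0],[0,0,0],[0,0,0],[0,0,0],[0,0,0]]}'
```

```text
time: 22.9
position: [0.5323, -0.2769, 0.2125]
tool_rot: [2.227, 2.214, 0.001]
ft_force: [-0.3, 1.8, 5.7]
grip_width: 0.454
```

```bash
python3 -m crank '{"dp": [[0,0,-0.1],[0,0,0],[0,0,0],[0,0,0],[0,0,0],[0,0,0],[0,0,-2],[0,0,-2]], "delta_rot": [[0,0,0],[0,0,0],[0,0,0],[0,0,0],[0,0,0],[0,0,0],[0,0,0],[0,0,0]]}' 7
python3 look.py S5
```

```text
time: 23.7
position: [0.5314, -0.2763, 0.252]
tool_rot: [-2.226, -2.214, 0.001]
ft_force: [0.1, -0.2, -0.3]
grip_width: 0.801
t 23.7 pos [ 0.5314 -0.2763  0.252 ] yaw 89.68 tilt [-0.0021  0.0011 -1.    ] grip 6.97 F [ 0.1 -0.2 -0.3]
t 23.8 pos [ 0.5334 -0.2772  0.2553] yaw 89.68 tilt [ 0.0046 -0.0023 -1.    ] grip 6.97 F [ 0.6 -0.8  0.2]
```

View pics/S5w.png

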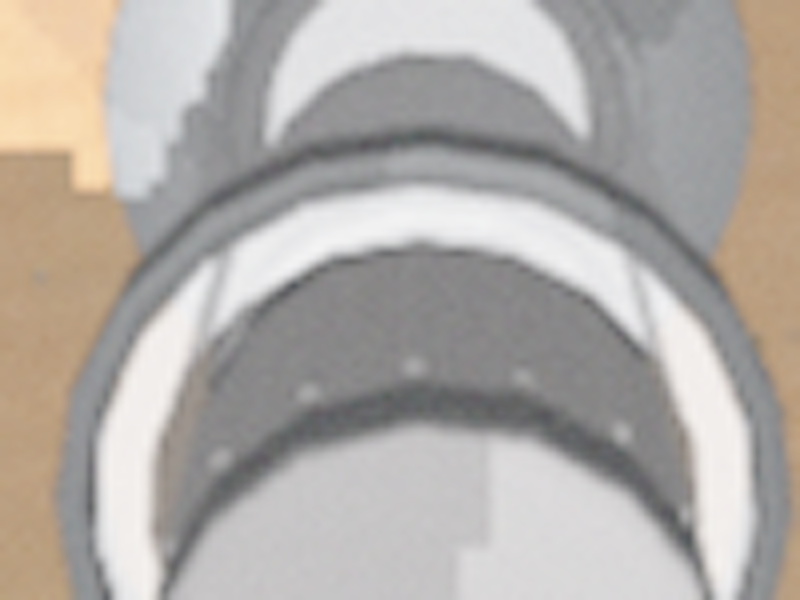

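View pics/S5s.png

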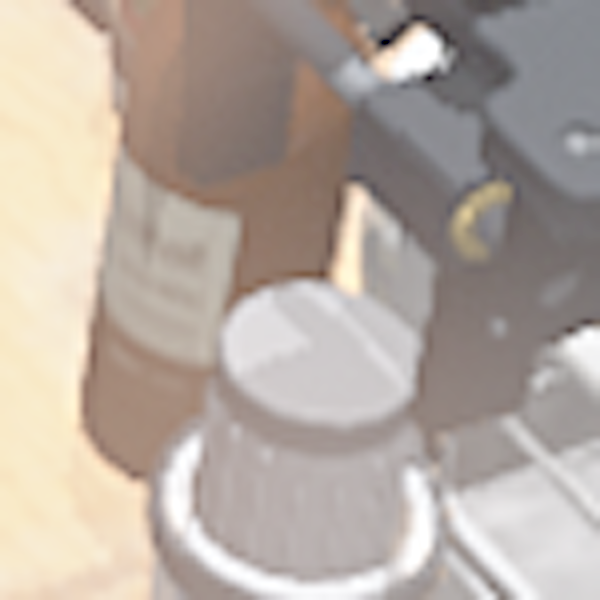

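```bash
python3 -m crank '{"dp": [[0,0,-1],[0,0,-2],[0,0,-2],[0,0,0],[0,0,0],[0,0,0],[0,0,0],[0,0,0]], "delta_rot": [[0,0,0],[0,0,0],[0,0,0],[0,0,0],[0,0,0],[0,0,0],[0,0,0],[0,0,0]]}' 8.7
python3 -c "
from h import *
go([.568,.1232,.30],90)
for p in [(297,100),(180,182),(265,175),(262,150)]:
  print(p,[ray('top',*p,z).round(3)[:2] for z in (0,.3,.45)])
for p in [(477,155),(373,112),(405,68)]:
  print(p,[ray('scene',*p,z).round(3)[:2] for z in (0,.3,.45)])
"
```

```text
time: 24.6
position: [0.5315, -0.2764, 0.3013]
tool_rot: [-2.226, -2.214, 0.001]
ft_force: [0.2, 0.5, 0.4]
grip_width: 0.998
t 24.6 pos [ 0.5315 -0.2764  0.3013] yaw 89.68 tilt [-0.0017  0.001  -1.    ] grip 8.68 F [0.2 0.5 0.4]
dp cm [39.98  3.42  0.16]
rz -0.006
(297, 100) [array([ 0.938, -0.148]), array([ 0.773, -0.08 ]), array([ 0.69 , -0.046])]
(180, 182) [array([0.87 , 0.292]), array([0.72 , 0.254]), array([0.646, 0.235])]
(265, 175) [array([0.763, 0.057]), array([0.64 , 0.076]), array([0.578, 0.085])]
(262, 150) [array([0.841, 0.028]), array([0.699, 0.053]), array([0.627, 0.066])]
(477, 155) [array([1.17 , 0.329]), array([ 0.773, -0.079]), array([ 0.575, -0.282])]
(373, 112) [array([1.036, 0.737]), array([0.69 , 0.173]), array([ 0.518, -0.109])]
(405, 68) [array([1.375, 1.058]), array([0.9  , 0.371]), array([0.662, 0.028])]
```

```bash
python3 -m crank '{"dp": [[2,0.2,0],[4,0.34,0],[4,0.34,0],[4,0.34,0],[4,0.34,0],[4,0.34,0],[4,0.34,0],[4,0.34,0]], "delta_rot": [[0,0,0],[0,0,0],[0,0,0],[0,0,0],[0,0,0],[0,0,0],[0,0,0],[0,0,0]]}'
python3 -m crank '{"dp": [[4,0.34,0],[4,0.34,0],[2,0.16,0],[0,0,1],[0,0,1.5],[0,0,1.5],[0,0,0],[0,0,0]], "delta_rot": [[0,0,0],[0,0,0],[0,0,0],[0,0,0],[0,0,0],[0,0,0],[0,0,0],[0,0,0]]}'
python3 -c "
from h import *
import time
i=info('wrist');im=ctrl.get_image('wrist');cv2.imwrite('pics/w8.png',im)
level();go([.568,.1232,.105],90)
print(proj('wrist',[[.568,.1232,.135]],i))
g=[([.568,.1232,.135],.0125,(0,0,255)),([.566,.115,.01],.045,(0,255,0))]
crop('wrist','pics/w8.png',220,120,200,180,4,g,'pics/w8c.png',i)
a=cv2.imread('pics/w8c.png')[:600];cv2.imwrite('pics/w8c.png',a)"
```

```text
time: 25.4
position: [0.5591, 0.0248, 0.3021]
tool_rot: [-2.228, -2.215, 0.0]
ft_force: [1.0, 0.8, 0.2]
grip_width: 0.998
time: 26.2
position: [0.5681, 0.1218, 0.2615]
tool_rot: [-2.229, -2.212, 0.003]
ft_force: [-0.0, -0.5, 0.2]
grip_width: 0.999
level rot [-0.0004 -0.      0.    ]
t 26.25 pos [0.5685 0.1222 0.2623] yaw 89.58 tilt [-4.e-04  0.e+00 -1.e+00] grip 8.69 F [ 1.4 -0.1  0.8]
dp cm [ 0.1  -0.04 15.73]
rz -0.007
[[317.2925473  235.34300371]]
```

View pics/w8c.png

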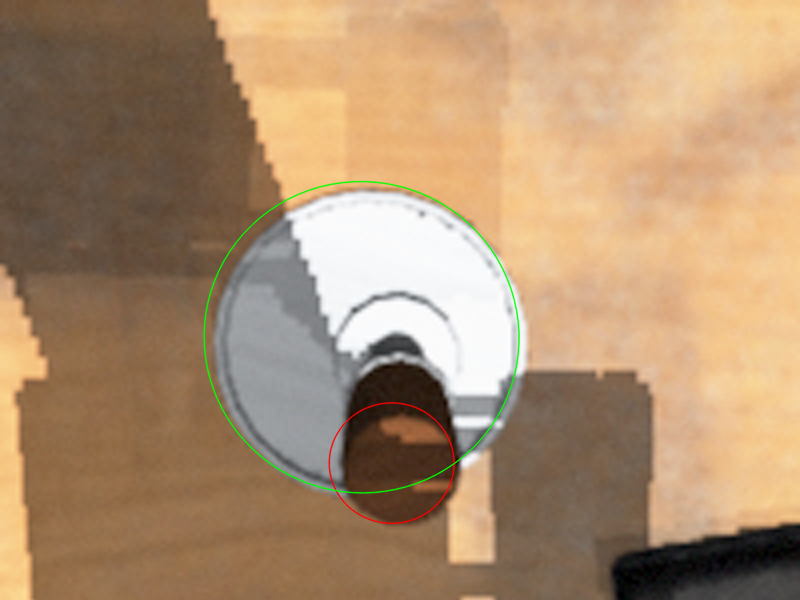

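```bash
python3 -m crank '{"dp": [[0.2,0,2],[0,0,3],[0,0,3],[0,0,3],[0,0,2.5],[0,0,1.5],[0,0,0.7],[0,0,0]], "delta_rot": [[0,0,0],[0,0,0],[0,0,0],[0,0,0],[0,0,0],[0,0,0],[0,0,0],[0,0,0]]}'
python3 -m crank '{"dp": [[0,0,0],[0,0,0],[0,0,0],[0,0,0],[0,0,0],[0,0,0],[0,0,0],[0,0,0]], "delta_rot": [[0,0,0],[0,0,0],[0,0,0],[0,0,0],[0,0,0],[0,0,0],[0,0,0],[0,0,0]]}' 1.5 58
python3 -c "
from h import *
go([.568,.1245,.36])
cv2.imwrite('pics/w9.png',ctrl.get_image('wrist'))"
```

```text
time: 27.05
position: [0.5684, 0.1252, 0.1053]
tool_rot: [-2.227, -2.215, 0.001]
ft_force: [-0.4, 0.1, -0.3]
grip_width: 0.998
time: 27.85
position: [0.5682, 0.1253, 0.1053]
tool_rot: [-2.227, -2.215, 0.0]
ft_force: [0.2, 0.6, 0.4]
grip_width: 0.355
t 27.85 pos [0.5682 0.1253 0.1053] yaw 89.68 tilt [-4.e-04  2.e-04 -1.e+00] grip 3.08 F [0.2 0.6 0.4]
dp cm [ -0.07  -0.03 -25.47]
```

View pics/w9.png

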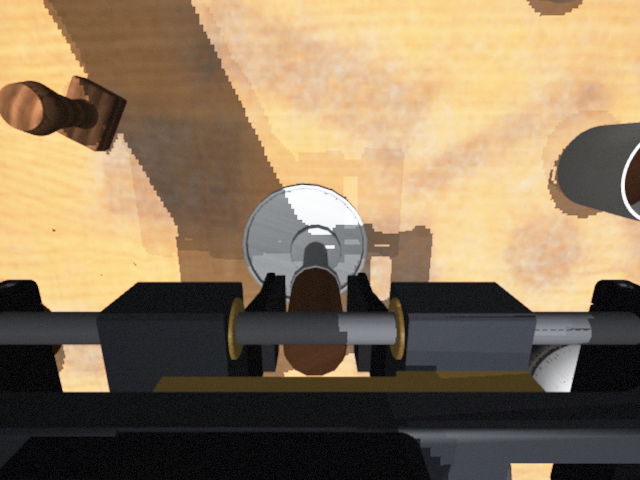

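```bash
python3 -m crank '{"dp": [[0,0,0],[0,0,0],[0,0,0],[0,0,0],[0,0,-1],[0,0,-2],[0,0,-3],[0,0,-3]], "delta_rot": [[0,0,0],[0,0,0],[0,0,0],[0,0,0],[0,0,0],[0,0,0],[0,0,0],[0,0,0]]}'
python3 -m crank '{"dp": [[0,0,-4],[0,0,-4],[0,0,-4],[0,0,-3],[0,0,-1.5],[0,0,0],[0,0,0],[0,0,0]], "delta_rot": [[0,0,0],[0,0,0],[0,0,0],[0,0,0],[0,0,0],[0,0,0],[0,0,0],[0,0,0]]}'
python3 -c "
from h import *
go([.532,-.2768,.36])
cv2.imwrite('pics/w10.png',ctrl.get_image('wrist'));cv2.imwrite('pics/s10.png',ctrl.get_image('scene'))"
```

```text
time: 28.7
position: [0.5678, 0.1253, 0.1964]
tool_rot: [-2.227, -2.215, 0.001]
ft_force: [0.2, 0.5, -1.3]
grip_width: 0.279
time: 29.5
position: [0.5676, 0.1249, 0.3579]
tool_rot: [-2.226, -2.213, 0.005]
ft_force: [-0.2, 0.5, -2.4]
grip_width: 0.275
t 29.5 pos [0.5676 0.1249 0.3579] yaw 89.68 tilt [-4.3e-03 -6.0e-04 -1.0e+00] grip 2.39 F [-0.2  0.5 -2.4]
dp cm [-40.19  -3.33  -0.17]
```

View pics/w10.png

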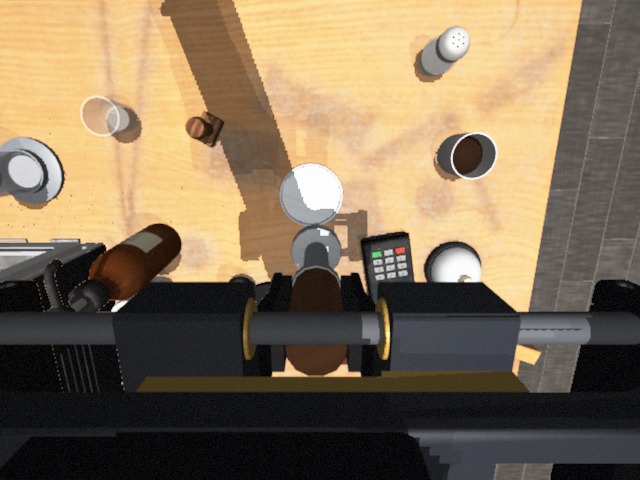

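View pics/s10.png

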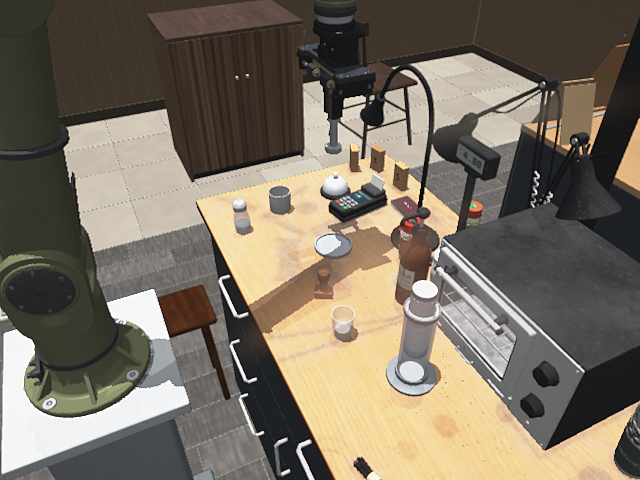

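```bash
python3 -c "
from h import *
print(ray('wrist',311.5,194,.009), ray('top',278,239.4,.009))
s=ctrl.get_state();i=info('wrist')
p=s['position'];print(p)
g=[([p[0],p[1],p[2]-.1],.018,(0,0,255)),([p[0],p[1],p[2]-.088],.018,(255,0,0)),([.5677,.117,.01],.045,(0,255,0))]
crop('wrist','pics/w10.png',250,140,150,150,4,g,'pics/w10c.png')
"
python3 -m crank '{"dp": [[-2,-0.16,0],[-4,-0.33,0],[-4,-0.33,0],[-4,-0.33,0],[-4,-0.33,0],[-4,-0.33,0],[-4,-0.33,0],[-4,-0.33,0]], "delta_rot": [[0,0,0],[0,0,0],[0,0,0],[0,0,0],[0,0,0],[0,0,0],[0,0,0],[0,0,0]]}'
python3 -m crank '{"dp": [[-4,-0.33,0],[-4,-0.33,0],[-2,-0.2,0],[-0.2,0,0],[0,0,0],[0,0,0],[0,0,0],[0,0,0]], "delta_rot": [[0,0,0],[0,0,0],[0,0,0],[0,0,0],[0,0,0],[0,0,0],[0,0,0],[0,0,0]]}'
sed -i 's/262,195,100,75,8/250,190,120,90,6/' look.py
python3 look.py R1; python3 -c "
from h import *
i=info('wrist');s=ctrl.get_state()['position'];b=s[2]-.1
for dx in (-.002,0,.002):
  c=s[0]+dx;a=proj('wrist',[[c-.018,s[1],b],[c-.02,s[1],.2195],[c-.0225,s[1],.178],[c-.0275,s[1],.178],[c,s[1],b]],i);print(dx,((a-[250,190])*6).round(0).tolist())
level()
"
```

```text
[0.5673034 0.1189281 0.009    ] [0.56417035 0.116806   0.009     ]
[0.56774666 0.12499136 0.35835546]
time: 30.4
position: [0.5413, -0.1761, 0.3593]
tool_rot: [-2.226, -2.214, 0.001]
ft_force: [1.4, -0.8, -2.6]
grip_width: 0.281
time: 31.2
position: [0.5332, -0.2752, 0.3604]
tool_rot: [-2.225, -2.217, -0.0]
ft_force: [-0.4, 0.0, -1.1]
grip_width: 0.28
t 31.2 pos [ 0.5332 -0.2752  0.3604] yaw 89.8 tilt [-1.e-04  3.e-04 -1.e+00] grip 2.44 F [-0.4  0.  -1.1]
t 31.3 pos [ 0.533  -0.2758  0.3604] yaw 89.75 tilt [-1.e-04  2.e-04 -1.e+00] grip 2.38 F [ 0.7  0.3 -2. ]
-0.002 [[391.0, 168.0], [392.0, 89.0], [392.0, 25.0], [392.0, -8.0], [392.0, 313.0]]
0 [[392.0, 184.0], [392.0, 103.0], [393.0, 37.0], [392.0, 5.0], [392.0, 329.0]]
0.002 [[392.0, 201.0], [392.0, 117.0], [393.0, 50.0], [392.0, 18.0], [392.0, 345.0]]
level rot [-0.0001 -0.0002  0.    ]
```

View pics/w10c.png

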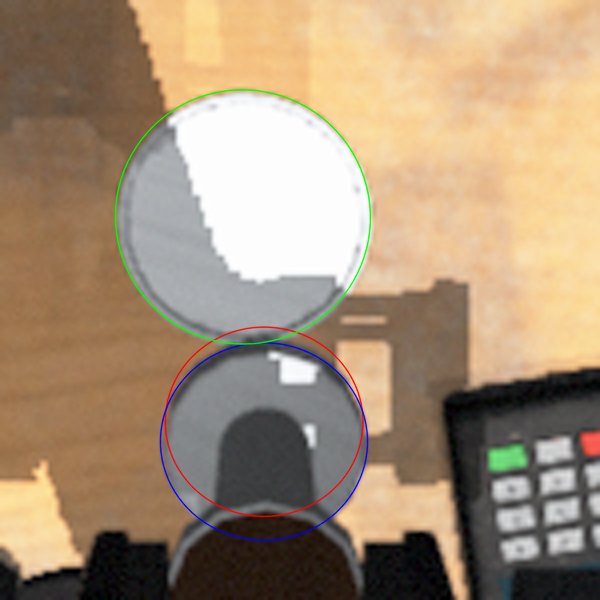

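View pics/R1w.png

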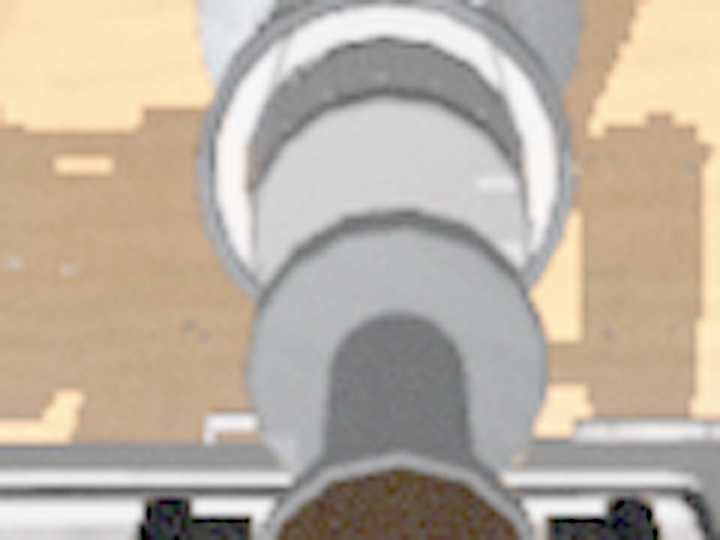

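View pics/R1s.png

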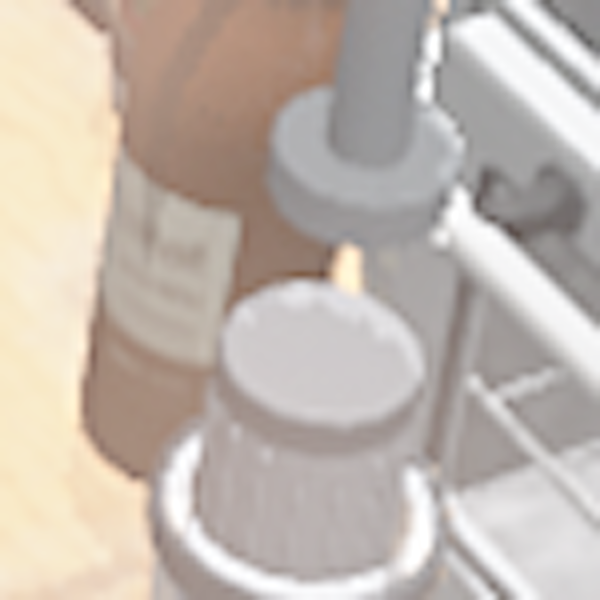

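```bash
python3 -c "
from h import *
b=.2604
for z in (.178,.2195,b,b+.012):
  print(z,[((proj('scene',[[x,y,z]])[0]-[385,245])*8).round(0).tolist() for x,y in((.5305,-.2775),(.534,-.2762),(.5325,-.2765))])
"
python3 -m crank '{"dp": [[-0.14,-0.28,0],[0,0,0],[0,0,0.7],[0,0,0.7],[0,0,0.7],[0,0,0],[0,0,0],[0,0,0]], "delta_rot": [[0,0,0],[0,0,0],[0,0,0],[0,0,0],[0,0,0],[0,0,0],[0,0,0],[0,0,0]]}'
python3 look.py R2; python3 -c "
from h import *
i=info('wrist');s=ctrl.get_state()['position'];b=s[2]-.1
for dx in (-.002,0,.002,.004):
  c=s[0]+dx;a=proj('wrist',[[c-.018,s[1],b],[c-.02,s[1],.2195],[c-.0225,s[1],.178],[c-.0275,s[1],.178],[c,s[1],b]],i);print(dx,((a-[250,190])*6).round(0).tolist())
"
```

```text
0.178 [[291.0, 505.0], [302.0, 495.0], [296.0, 498.0]]
0.2195 [[316.0, 357.0], [327.0, 347.0], [322.0, 350.0]]
0.2604 [[343.0, 201.0], [355.0, 192.0], [349.0, 195.0]]
0.27240000000000003 [[351.0, 154.0], [363.0, 144.0], [357.0, 148.0]]
time: 32.1
position: [0.5301, -0.278, 0.3395]
tool_rot: [2.228, 2.215, 0.0]
ft_force: [0.5, -0.4, -2.1]
grip_width: 0.275
t 32.1 pos [ 0.5301 -0.278   0.3395] yaw 89.68 tilt [ 1.e-04  0.e+00 -1.e+00] grip 2.39 F [ 0.5 -0.4 -2.1]
t 32.2 pos [ 0.5302 -0.278   0.3396] yaw 89.68 tilt [ 3.e-04 -0.e+00 -1.e+00] grip 2.4 F [-0.2 -0.3 -1.1]
-0.002 [[391.0, 168.0], [392.0, 118.0], [392.0, 46.0], [392.0, 12.0], [392.0, 313.0]]
0 [[392.0, 184.0], [392.0, 133.0], [392.0, 59.0], [392.0, 25.0], [392.0, 329.0]]
0.002 [[392.0, 200.0], [392.0, 149.0], [392.0, 73.0], [392.0, 39.0], [392.0, 345.0]]
0.004 [[392.0, 217.0], [392.0, 164.0], [393.0, 86.0], [392.0, 53.0], [392.0, 360.0]]
```

View pics/R2w.png

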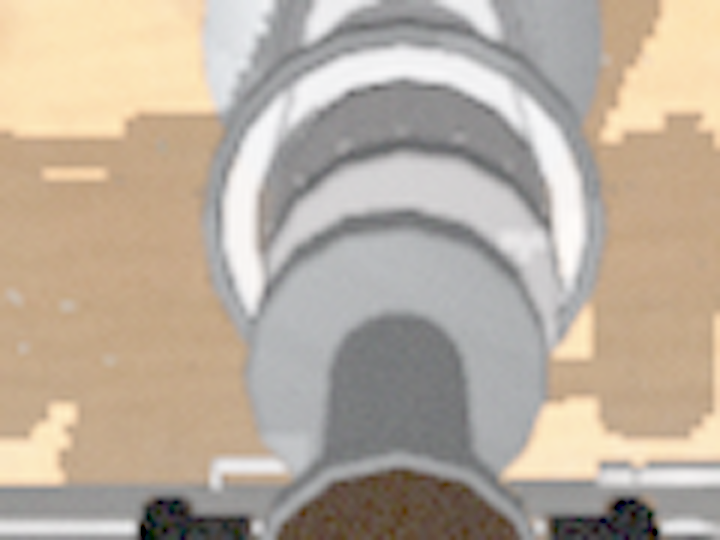

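View pics/R2s.png

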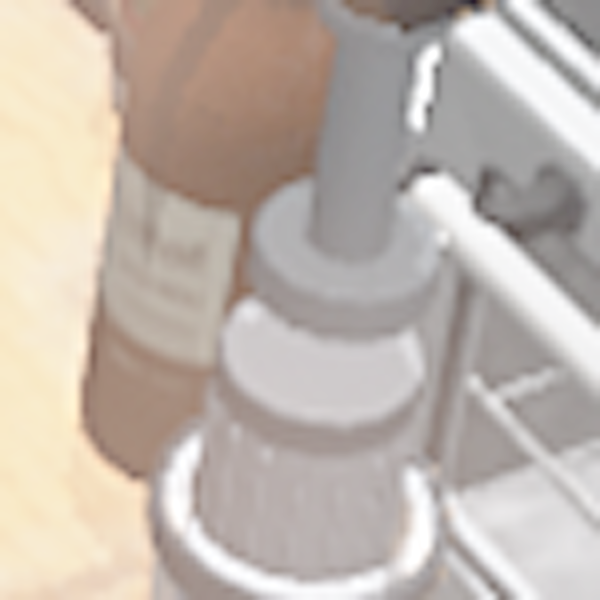

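```bash
python3 -m crank '{"dp": [[0.1,-0.08,0],[0,0,0.5],[0,0,0.5],[0,0,0.4],[0,0,0.3],[0,0,0.3],[0,0,0.3],[0,0,0]], "delta_rot": [[0,0,0],[0,0,0],[0,0,0],[0,0,0],[0,0,0],[0,0,0],[0,0,0],[0,0,0]]}'
python3 look.py R3
```

```text
time: 33.0
position: [0.5293, -0.2769, 0.3169]
tool_rot: [2.227, 2.215, 0.0]
ft_force: [-0.7, 1.1, 2.8]
grip_width: 0.277
t 33.0 pos [ 0.5293 -0.2769  0.3169] yaw 89.68 tilt [ 4.e-04 -2.e-04 -1.e+00] grip 2.41 F [-0.7  1.1  2.8]
t 33.1 pos [ 0.5293 -0.277   0.3169] yaw 89.68 tilt [ 5.e-04 -2.e-04 -1.e+00] grip 2.39 F [-1.   1.   3.3]
```

View pics/R3w.png

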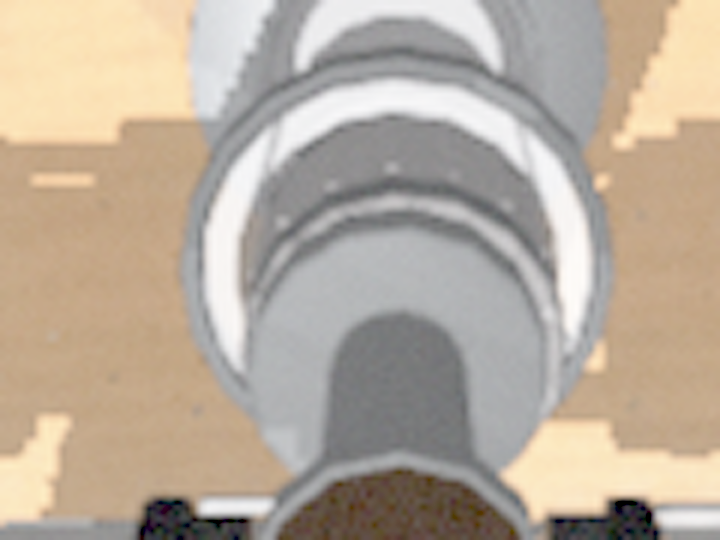

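View pics/R3s.png

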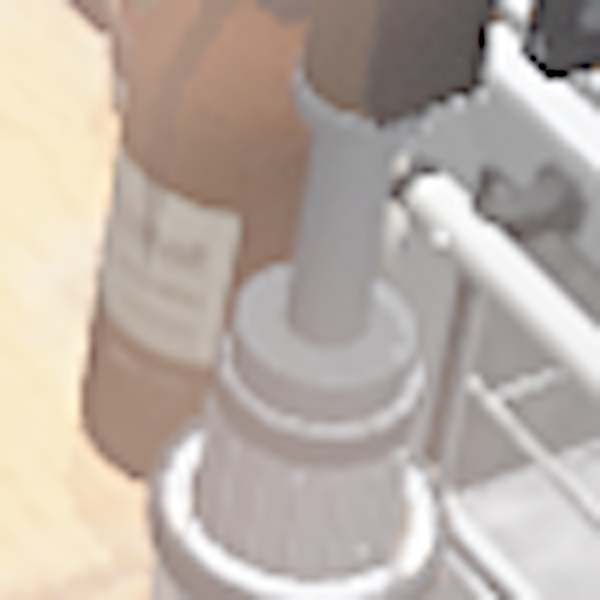

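```bash
python3 -m crank '{"dp": [[0,0,0.4],[0,0,0.5],[0,0,0.5],[0,0,0.5],[0,0,0.5],[0,0,0.5],[0,0,0.5],[0,0,0.5]], "delta_rot": [[0,0,0],[0,0,0],[0,0,0],[0,0,0],[0,0,0],[0,0,0],[0,0,0],[0,0,0]]}'
python3 look.py R4
```

```text
time: 33.9
position: [0.5293, -0.277, 0.2769]
tool_rot: [-2.228, -2.215, -0.0]
ft_force: [-0.2, 0.0, 4.6]
grip_width: 0.274
t 33.9 pos [ 0.5293 -0.277   0.2769] yaw 89.68 tilt [-1.e-04  1.e-04 -1.e+00] grip 2.39 F [-0.2  0.   4.6]
t 34.0 pos [ 0.5289 -0.2769  0.2759] yaw 89.68 tilt [-1.5e-03  7.0e-04 -1.0e+00] grip 2.44 F [ 0.8  0.5 -0.6]
```

View pics/R4s.png

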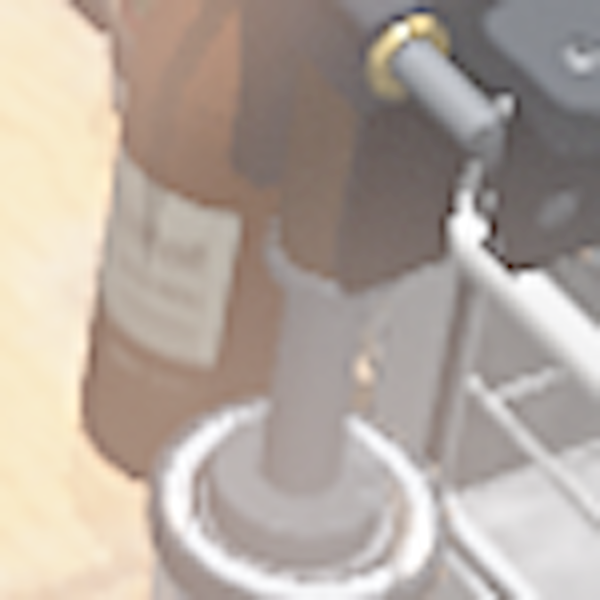

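```bash
python3 -m crank '{"dp": [[0,0,0.4],[0,0,0.4],[0,0,0.4],[0,0,0.3],[0,0,0.2],[0,0,0.1],[0,0,0],[0,0,0]], "delta_rot": [[0,0,0],[0,0,0],[0,0,0],[0,0,0],[0,0,0],[0,0,0],[0,0,0],[0,0,0]]}'
python3 look.py R5
```

```text
time: 34.8
position: [0.5294, -0.277, 0.2601]
tool_rot: [2.227, 2.215, 0.0]
ft_force: [-1.3, 1.1, 7.4]
grip_width: 0.277
t 34.8 pos [ 0.5294 -0.277   0.2601] yaw 89.68 tilt [ 6.e-04 -3.e-04 -1.e+00] grip 2.41 F [-1.3  1.1  7.4]
t 34.9 pos [ 0.5294 -0.277   0.2601] yaw 89.68 tilt [ 6.e-04 -3.e-04 -1.e+00] grip 2.4 F [-0.1 -0.2  7. ]
```

View pics/R5s.png

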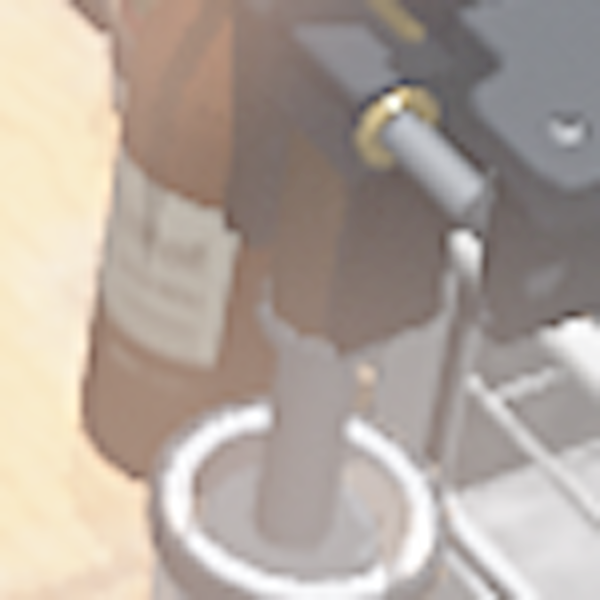

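```bash
python3 -m crank '{"dp": [[0,0,0.2],[0,0,0.2],[0,0,0],[0,0,0],[0,0,0],[0,0,0],[0,0,0],[0,0,0]], "delta_rot": [[0,0,0],[0,0,0],[0,0,0],[0,0,0],[0,0,0],[0,0,0],[0,0,0],[0,0,0]]}'
```

```text
time: 35.7
position: [0.5302, -0.2773, 0.2601]
tool_rot: [2.224, 2.212, 0.002]
ft_force: [-2.9, 2.9, 20.5]
grip_width: 0.274
```

```bash
python3 -m crank '{"dp": [[0,0,0.2],[0,0,0],[0,0,0],[0,0,0],[0,0,0],[0,0,0],[0,0,0],[0,0,0]], "delta_rot": [[0,0,0],[0,0,0],[0,0,0],[0,0,0],[0,0,0],[0,0,0],[0,0,0],[0,0,0]]}'
python3 look.py R6
```

```text
time: 36.5
position: [0.5307, -0.2774, 0.26]
tool_rot: [2.223, 2.21, 0.004]
ft_force: [-3.9, 3.0, 27.0]
grip_width: 0.278
t 36.5 pos [ 0.5307 -0.2774  0.26  ] yaw 89.68 tilt [ 0.0066 -0.0035 -1.    ] grip 2.42 F [-3.9  3.  27. ]
t 36.6 pos [ 0.5308 -0.2774  0.26  ] yaw 89.68 tilt [ 0.0067 -0.0035 -1.    ] grip 2.43 F [-3.6  3.1 27.7]
```

View pics/R6s.png

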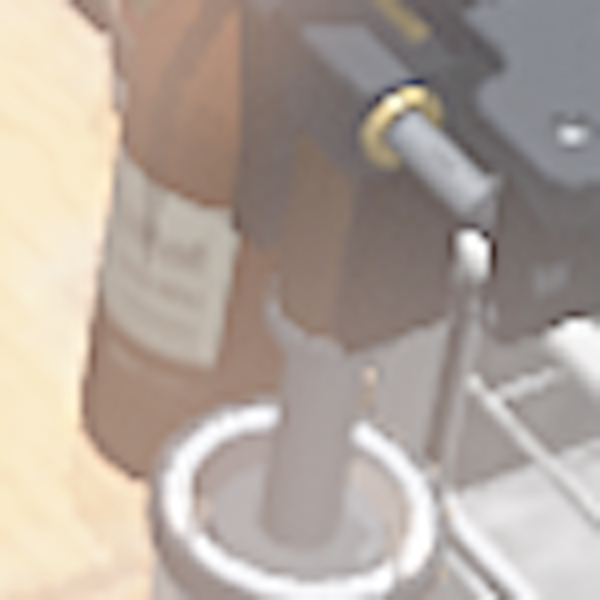

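Bottomed (27 N without advance, at the expected height of 0.260). Withdraw slowly, then lift.

```bash
python3 -m crank '{"dp": [[0,0,-0.6],[0,0,-0.5],[0,0,-0.5],[0,0,-1],[0,0,-1.5],[0,0,-2],[0,0,-2],[0,0,-1]], "delta_rot": [[0,0,0],[0,0,0],[0,0,0],[0,0,0],[0,0,0],[0,0,0],[0,0,0],[0,0,0]]}'
python3 look.py R7
python3 -c "
from h import *
level();go([.5677,.1185,.32])"
```

```text
time: 37.4
position: [0.5299, -0.2772, 0.3471]
tool_rot: [2.226, 2.213, 0.002]
ft_force: [-0.3, 0.5, -1.6]
grip_width: 0.277
t 37.4 pos [ 0.5299 -0.2772  0.3471] yaw 89.68 tilt [ 0.0027 -0.0013 -1.    ] grip 2.41 F [-0.3  0.5 -1.6]
t 37.5 pos [ 0.53   -0.2772  0.3464] yaw 89.68 tilt [ 0.0029 -0.0014 -1.    ] grip 2.39 F [ 0.3 -0.5 -2.5]
level rot [0.0029 0.0014 0.    ]
t 37.5 pos [ 0.53   -0.2772  0.3464] yaw 89.68 tilt [ 0.0029 -0.0014 -1.    ] grip 2.39 F [ 0.3 -0.5 -2.5]
dp cm [39.6   3.55  2.6 ]
```

View pics/R7w.png

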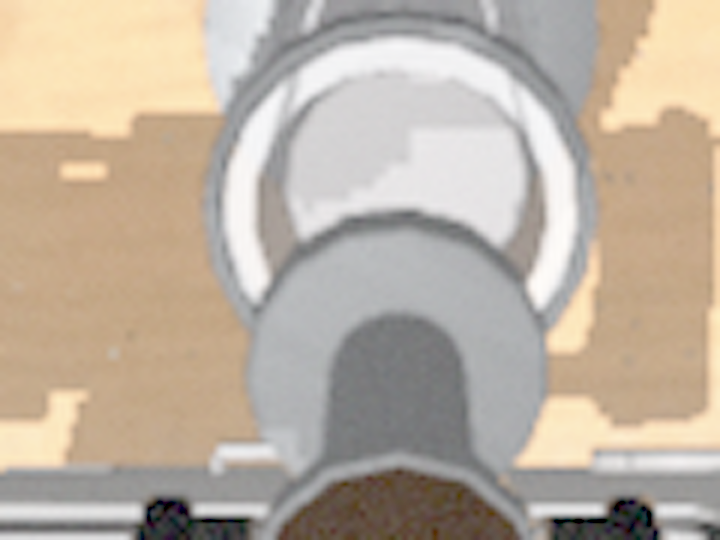

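View pics/R7s.png

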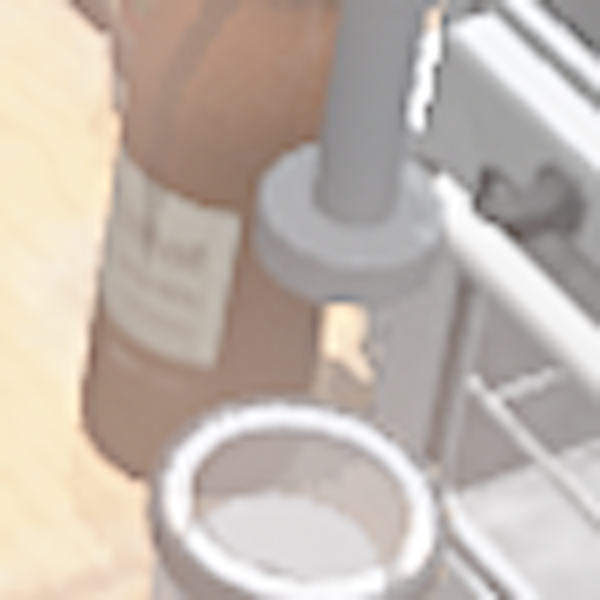

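```bash
python3 -m crank '{"dp": [[2,0.18,0],[4,0.35,0],[4,0.35,0],[4,0.35,0],[4,0.35,0],[4,0.35,0],[4,0.35,0],[4,0.35,0]], "delta_rot": [[0,0,0],[0,0,0],[0,0,0],[0,0,0],[0,0,0],[0,0,0],[0,0,0],[0,0,0]]}'
python3 -m crank '{"dp": [[4,0.35,0],[4,0.35,0],[1.7,0.12,0],[0,0,2],[0,0,3],[0,0,3],[0,0,2],[0,0,0]], "delta_rot": [[0,0,0],[0,0,0],[0,0,0],[0,0,0],[0,0,0],[0,0,0],[0,0,0],[0,0,0]]}'
python3 -c "
from h import *
level();go([.566,.1195,.107])
cv2.imwrite('pics/w11.png',ctrl.get_image('wrist'))
i=info('wrist')
im=cv2.imread('pics/w11.png')[130:300,240:400];cv2.imwrite('pics/w11c.png',cv2.resize(im,None,fx=3.5,fy=3.5))"
```

```text
time: 38.3
position: [0.5567, 0.0244, 0.3433]
tool_rot: [-2.227, -2.214, 0.002]
ft_force: [0.7, -0.6, -0.9]
grip_width: 0.275
time: 39.1
position: [0.5634, 0.119, 0.2399]
tool_rot: [-2.224, -2.212, 0.011]
ft_force: [-0.7, -0.4, -1.6]
grip_width: 0.28
level rot [-0.0084  0.0012 -0.    ]
t 39.1 pos [0.5634 0.119  0.2399] yaw 89.68 tilt [-0.0084 -0.0012 -1.    ] grip 2.44 F [-0.7 -0.4 -1.6]
dp cm [ 0.06  0.37 13.29]
```

View pics/w11c.png

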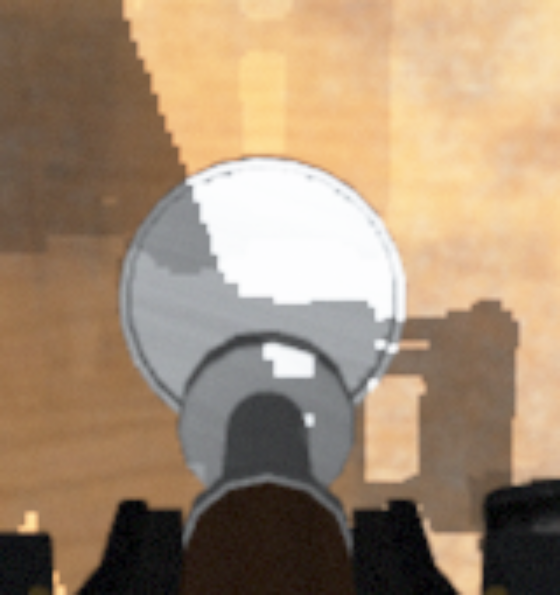

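```bash
python3 -m crank '{"dp": [[0,0,2],[0,0,2.5],[0,0,2.5],[0,0,2.3],[0,0,1.8],[0,0,1.2],[0,0,0.6],[0,0,0]], "delta_rot": [[0,0,0],[0,0,0],[0,0,0],[0,0,0],[0,0,0],[0,0,0],[0,0,0],[0,0,0]]}'
python3 -c "
from h import *
level();go([.566,.1195,.1053])
cv2.imwrite('pics/w12.png',ctrl.get_image('wrist'))
cv2.imwrite('pics/s12.png',ctrl.get_image('scene')[180:280,270:400])
im=cv2.imread('pics/s12.png');cv2.imwrite('pics/s12.png',cv2.resize(im,None,fx=6,fy=6))
im=cv2.imread('pics/w12.png')[130:300,240:400];cv2.imwrite('pics/w12c.png',cv2.resize(im,None,fx=3.5,fy=3.5))"
```

```text
time: 39.95
position: [0.566, 0.1199, 0.1155]
tool_rot: [-2.227, -2.215, 0.0]
ft_force: [0.3, 0.5, -1.7]
grip_width: 0.277
level rot [-0.0004 -0.0003  0.    ]
t 39.95 pos [0.566  0.1199 0.1155] yaw 89.67 tilt [-4.e-04  3.e-04 -1.e+00] grip 2.41 F [ 0.3  0.5 -1.7]
dp cm [-0.04 -0.    1.02]
```

View pics/w12c.png

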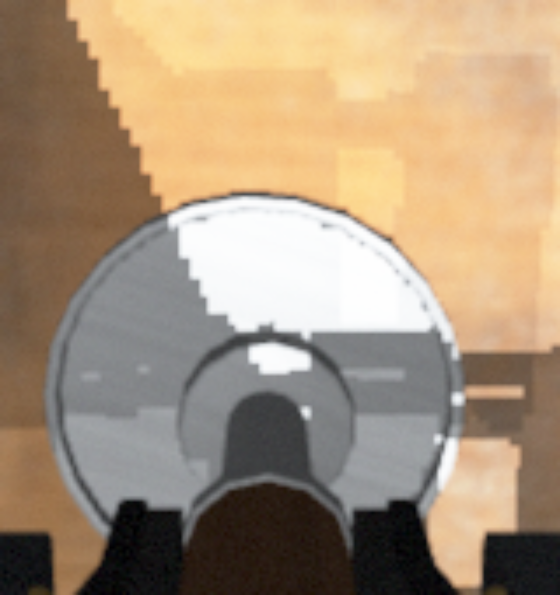

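View pics/s12.png

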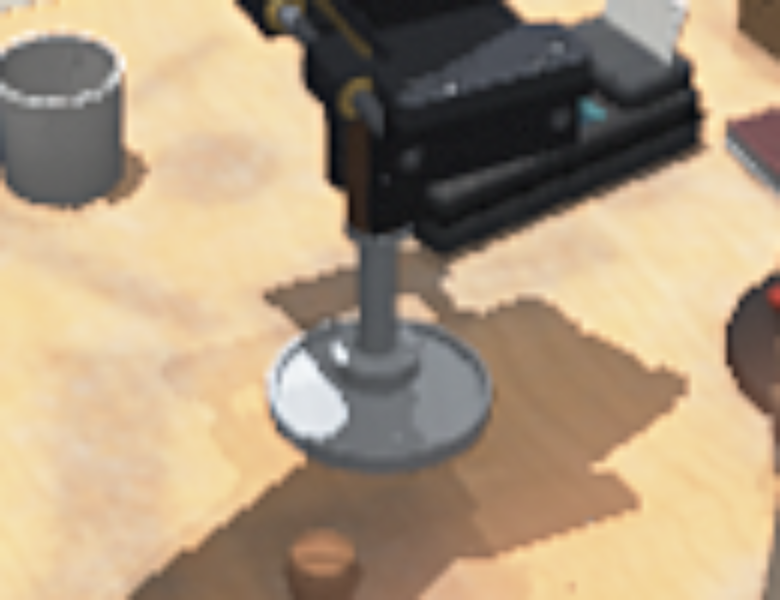

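```bash
python3 -m crank '{"dp": [[0,0,0.4],[0,0,0.3],[0,0,0.2],[0,0,0.1],[0,0,0.1],[0,0,0],[0,0,0],[0,0,0]], "delta_rot": [[0,0,0],[0,0,0],[0,0,0],[0,0,0],[0,0,0],[0,0,0],[0,0,0],[0,0,0]]}'
```

```text
time: 40.85
position: [0.5659, 0.1199, 0.1053]
tool_rot: [2.228, 2.215, -0.0]
ft_force: [-1.7, -0.0, 5.6]
grip_width: 0.279
```

Touched down (5.6 N). Release.

```bash
python3 -m crank '{"dp": [[0,0,0],[0,0,0],[0,0,0],[0,0,0],[0,0,0],[0,0,0],[0,0,0],[0,0,0]], "delta_rot": [[0,0,0],[0,0,0],[0,0,0],[0,0,0],[0,0,0],[0,0,0],[0,0,0],[0,0,0]]}' 7 20
python3 -m crank '{"dp": [[0,0,-1],[0,0,-2],[0,0,-3],[0,0,-4],[0,0,-4],[0,0,-3],[0,0,-1],[0,0,0]], "delta_rot": [[0,0,0],[0,0,0],[0,0,0],[0,0,0],[0,0,0],[0,0,0],[0,0,0],[0,0,0]]}'
python3 -c "
from h import *
go(None)
im=ctrl.get_image('scene');cv2.imwrite('pics/s13.png',im)
cv2.imwrite('pics/s13c.png',cv2.resize(im[250:400,370:470],None,fx=4,fy=4,interpolation=cv2.INTER_CUBIC))
rr=[([.5305,-.2775,.160],.020,(0,0,255)),([.5305,-.2775,.1],.020,(255,0,0)),([.5305,-.2775,.178],.0225,(0,255,0))]
crop('scene','pics/s13.png',380,280,80,110,5,rr,'pics/s13o.png')
cv2.imwrite('pics/w13.png',ctrl.get_image('wrist'))"
```

```text
time: 41.65
position: [0.5658, 0.1199, 0.1043]
tool_rot: [-2.227, -2.215, 0.0]
ft_force: [-0.5, 0.1, 0.5]
grip_width: 0.792
time: 42.45
position: [0.5666, 0.1202, 0.2863]
tool_rot: [2.226, 2.214, 0.004]
ft_force: [0.2, -0.2, -0.7]
grip_width: 0.805
t 42.45 pos [0.5666 0.1202 0.2863] yaw 89.68 tilt [ 3.3e-03  7.0e-04 -1.0e+00] grip 7.0 F [ 0.2 -0.2 -0.7]
```

View pics/s13.png

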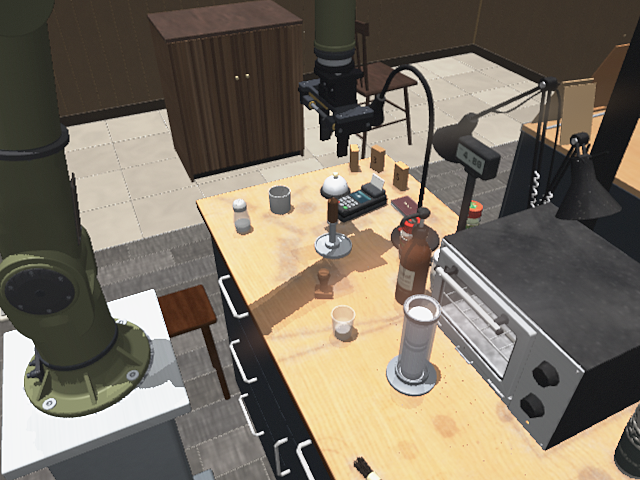

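View pics/s13o.png

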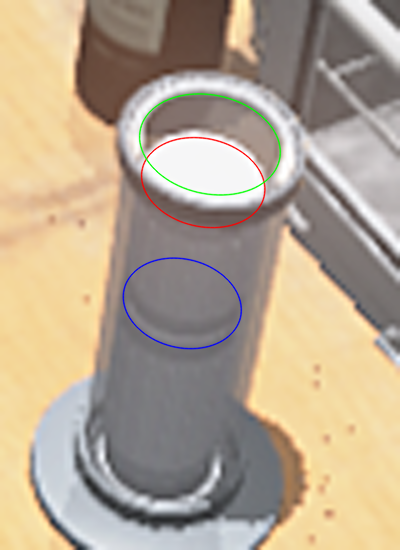

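View pics/w13.png

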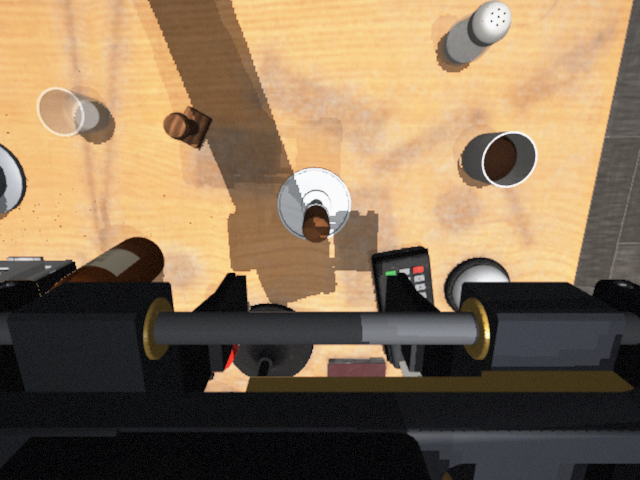

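```bash
python3 -c "
from bench import ctrl
print(ctrl.get_state()['ft_force'], ctrl.close_job())"
```

```text
the job is handed in; nothing more can be done
[ 0.91749892  0.28490544 -1.15359889] None
```

The filter column is refilled and the job is handed in; it finished at about 42.5 s of the 72 s allowed. The hand-in gave no verdict.

- **Loading:** I lowered the long cartridge into the column and released it. I then stood the short one on it after feeling light contact of about 6 N.
- **Ramming:** I held the rod by its handle and pushed the stack down until it stopped. At 27 N it moved no further, with the rod's foot 160 mm above the counter, the expected packed height.
- **Rod:** It stands upright, close to the centre of its dish. I set it down with about 6 N of contact before letting go.

**Last checks:** In the final camera views the short cartridge's top and the joint between the cartridges are at the packed heights. The five other things stand upright where they were by eye. The gripper was clear, about 15 cm above the rod, with only sensor noise on the force reading (about 1 N).

**Disagreements and one slip:**
- The wrist camera disagreed with the fixed cameras by about 2 mm, so I aligned each part by comparing it with the column mouth in the same picture.
- I first turned the wrist the wrong way and reached the last joint's range limit (2.69 rad), which tilted the empty tool by about 0.06 rad above the column. I levelled it before going on, and nothing was touched. The tool gave no warning, but the reading was right at the limit, and passing a joint's range is one of the things that fails the run.

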